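Put the dough stamps back in the door rack of the pastry cabinet

TASK

Swing the steel cabinet's door wide open and put every dough stamp that is on the bench back, upright and let go, in its own place in the rack on the inside of the door: the pocket whose dark silhouette has the stamp's shape and size. Then shut the door fully, without slamming it, and leave the other things on the bench where they are.

Things in the scene. Friction and masses are not known exactly. Their poses are not given: they have to be found in the camera images.
- cabinet: Fixed steel counter cabinet, 354 mm wide (its y), 160 mm deep (its x), 252 mm high, door on its -x side, which faces the robot. The door is 16 mm thick, reaches 352 mm from the hinge, its upper edge at z = 0.248. Origin: centre of its underside on the bench.
- cab_door (a joint): The cabinet door's hinge, vertical, at the left (+y) front edge of the cabinet. 0 = shut, grows as the door swings out towards the robot and to the left (clockwise seen from above), to 1.85 rad. The hinge is stiff (0.4 N m friction, about 1.3 N at the handle) and stays where it is left. Starts at 0 to 0.05.
- door_hinge (a point): Point on the hinge axis (it turns with the door): its y axis runs along the door from the free edge towards the hinge, its x axis points out of the door's inner face (into the cabinet when shut).
- handle_grip (a point): Point on the door's handle, at height 0.222: an upright steel bar 12 mm thick, 318 mm from the hinge, 40 mm off the door's outer face (34 mm free behind it), from z = 0.136 to z = 0.236, joined to the door at both ends by 12 mm arms; take it from above, fingers either side along the door's width. Axes as door_hinge.
- stamp_triangle: Dough stamp: steel head 16 mm high, seen from above an equilateral triangle, 42 mm a side (origin at its centroid, one corner along +x of the stamp, flat side at -x); on its centre an upright round beech handle 18 mm thick, up to 62 mm above the underside, to be gripped from above. About 120 g. Origin: centre of the underside; z up along the handle. It may be absent (None).
- stamp_small_round: Dough stamp: steel head 16 mm high, seen from above a disc 30 mm across; on its centre an upright round beech handle 18 mm thick, up to 62 mm above the underside, to be gripped from above. About 90 g. Origin: centre of the underside; z up along the handle. It may be absent (None).
- stamp_large_square: Dough stamp: steel head 16 mm high, seen from above a square of 38 by 38 mm, sides along the stamp's x and y; on its centre an upright round beech handle 18 mm thick, up to 62 mm above the underside, to be gripped from above. About 120 g. Origin: centre of the underside; z up along the handle. It may be absent (None).
- stamp_oblong: Dough stamp: steel head 16 mm high, seen from above a rectangle 46 mm along the stamp's x by 24 mm along its y; on its centre an upright round beech handle 18 mm thick, up to 62 mm above the underside, to be gripped from above. About 120 g. Origin: centre of the underside; z up along the handle. It may be absent (None).
- stamp_large_round: Dough stamp: steel head 16 mm high, seen from above a disc 44 mm across; on its centre an upright round beech handle 18 mm thick, up to 62 mm above the underside, to be gripped from above. About 120 g. Origin: centre of the underside; z up along the handle. It may be absent (None).
- stamp_small_square: Dough stamp: steel head 16 mm high, seen from above a square of 28 by 28 mm, sides along the stamp's x and y; on its centre an upright round beech handle 18 mm thick, up to 62 mm above the underside, to be gripped from above. About 90 g. Origin: centre of the underside; z up along the handle. It may be absent (None).
- slot_triangle (a point): Centre of the floor (z = 0.170) of stamp_triangle's pocket in the rack on the door's inner face. Pocket: 50 mm along the door (point y) by 60 mm across it (point x: from the door's face to the rack's front rail); dividers 14 mm high and 4 mm thick, front rail 20 mm above the floor; a dark silhouette of the stamp on the floor (a corner towards the rail). Site axes as door_hinge.
- slot_small_round (a point): Centre of the floor (z = 0.170) of stamp_small_round's pocket in the rack on the door's inner face. Pocket: 40 mm along the door (point y) by 60 mm across it (point x: from the door's face to the rack's front rail); dividers 14 mm high and 4 mm thick, front rail 20 mm above the floor; a dark silhouette of the stamp on the floor (square or round). Site axes as door_hinge.
- slot_large_square (a point): Centre of the floor (z = 0.170) of stamp_large_square's pocket in the rack on the door's inner face. Pocket: 46 mm along the door (point y) by 60 mm across it (point x: from the door's face to the rack's front rail); dividers 14 mm high and 4 mm thick, front rail 20 mm above the floor; a dark silhouette of the stamp on the floor (square or round). Site axes as door_hinge.
- slot_oblong (a point): Centre of the floor (z = 0.170) of stamp_oblong's pocket in the rack on the door's inner face. Pocket: 34 mm along the door (point y) by 60 mm across it (point x: from the door's face to the rack's front rail); dividers 14 mm high and 4 mm thick, front rail 20 mm above the floor; a dark silhouette of the stamp on the floor (long side across the door). Site axes as door_hinge.
- slot_large_round (a point): Centre of the floor (z = 0.170) of stamp_large_round's pocket in the rack on the door's inner face. Pocket: 52 mm along the door (point y) by 60 mm across it (point x: from the door's face to the rack's front rail); dividers 14 mm high and 4 mm thick, front rail 20 mm above the floor; a dark silhouette of the stamp on the floor (square or round). Site axes as door_hinge.
- slot_small_square (a point): Centre of the floor (z = 0.170) of stamp_small_square's pocket in the rack on the door's inner face. Pocket: 38 mm along the door (point y) by 60 mm across it (point x: from the door's face to the rack's front rail); dividers 14 mm high and 4 mm thick, front rail 20 mm above the floor; a dark silhouette of the stamp on the floor (square or round). Site axes as door_hinge.
- sugar_jar: Glass jar, 72 mm across, 120 mm high; a bystander, loose, to be left alone. Origin: centre of its underside.
- syrup_bottle: Bottle, 52 mm across, 160 mm high; a bystander, loose, to be left alone. Origin: centre of its underside.
- mixing_bowl: Steel bowl, 170 mm across, 85 mm high; a bystander, loose, to be left alone. Origin: centre of its underside.
- ramekin: White cup, 68 mm across, 35 mm high; a bystander, loose, to be left alone. Origin: centre of its underside.
- pastry_brush: Brush, 180 mm long, lying along its x; a bystander, loose, to be left alone. Origin: centre of its underside.
- biscuit0: Flat biscuit, 58 mm across, 13 mm high; a bystander, loose, to be left alone. Origin: centre of its underside.
- biscuit1: Flat biscuit, 58 mm across, 13 mm high; a bystander, loose, to be left alone. Origin: centre of its underside.
Not all that is in view belongs to the job. Leave any purple look-alike of the stamp_oblong alone.

How it is judged (in metres and radians):
On the way, in this order (a step that is already met when the one before it is completed fails the run):
1. the door is swung wide open (past 1.2 rad) (value of joint cab_door above 1.2 rad), for 0.2 s.
2. every stamp present stands in its own pocket of the door rack, let go (distance between stamp_triangle and slot_triangle below 0.022 m and angle between each of stamp_triangle, stamp_small_round, stamp_large_square, stamp_oblong, stamp_large_round, stamp_small_square's own z axis and vertical below 0.12 rad and distance between stamp_small_round and slot_small_round below 0.022 m and distance between stamp_large_square and slot_large_square below 0.022 m and distance between stamp_oblong and slot_oblong below 0.022 m and distance between stamp_large_round and slot_large_round below 0.022 m and distance between stamp_small_square and slot_small_square below 0.022 m and contact force between the fingers and stamp_triangle below 0.2 N and contact force between the fingers and stamp_small_round below 0.2 N and contact force between the fingers and stamp_large_square below 0.2 N and contact force between the fingers and stamp_oblong below 0.2 N and contact force between the fingers and stamp_large_round below 0.2 N and contact force between the fingers and stamp_small_square below 0.2 N), for 0.2 s.
At the end, for the whole second after the job is handed in: The door is shut (within 0.035 rad) and every stamp present stands upright at rest on the floor of its own pocket in the door rack: its underside's centre within 22 mm of the centre of the pocket's floor, tilted less than 0.12 rad (distance between stamp_triangle and slot_triangle below 0.022 m and angle between each of stamp_triangle, stamp_small_round, stamp_large_square, stamp_oblong, stamp_large_round, stamp_small_square's own z axis and vertical below 0.12 rad and distance between stamp_small_round and slot_small_round below 0.022 m and distance between stamp_large_square and slot_large_square below 0.022 m and distance between stamp_oblong and slot_oblong below 0.022 m and distance between stamp_large_round and slot_large_round below 0.022 m and distance between stamp_small_square and slot_small_square below 0.022 m and value of joint cab_door below 0.035 rad and linear speed of each of stamp_triangle, stamp_small_round, stamp_large_square, stamp_oblong, stamp_large_round, stamp_small_square below 0.03 m/s); the robot touches nothing.
It fails at once if the door is slammed (closing faster than 1.5 rad/s) (velocity of joint cab_door below -1.5 rad/s).
It fails at once if one of the other things on the bench is pushed more than 40 mm away (distance of any of sugar_jar, syrup_bottle, mixing_bowl, ramekin, pastry_brush, biscuit0, biscuit1 from where it was at the start of the episode above 0.04 m).
It fails at once if the jar, the bottle, the bowl or the ramekin is knocked over (angle between any of sugar_jar, syrup_bottle, mixing_bowl, ramekin's own z axis and vertical above 0.6 rad).
Of stamp_triangle, stamp_small_round, stamp_large_square, stamp_oblong, stamp_large_round, stamp_small_square only 4 to 6 are there at a start; the rules pass over those that are not, and their reading is None.
At some moment in a run one of stamp_triangle, stamp_small_round, stamp_large_square, stamp_oblong, stamp_large_round, stamp_small_square may be knocked a few centimetres aside while the robot is not near it.
Once in a run the grip may slacken for a moment while it holds something.
It also fails if it takes over 210 s, if anything falls off the work surface, if the arm or the gripper's body presses on something with over 40 N, if the wrist force passes 120 N, or if a joint passes its speed limit or range.

ROBOT

A 6-joint arm with a two-finger parallel gripper is mounted at the origin on the work surface. World frame = base frame: x ahead of the robot, y to its left, z up, the work surface at z = 0. Lengths are in m, angles in degrees, forces in N, time in s.
With the tool pointing down it reaches from about 0.4 to 0.825 m from the base axis. Payload 7 kg.
Tool frame: the origin (TCP) lies between the finger pads; the fingertips stand 19 mm ahead of it and the grasp point (between the pads) is the TCP; x points along the fingers, y is the direction in which the jaws open and shut, and the axes are right-handed (so a half turn about x gives the same grasp; the last joint's range is limited). The gripper opens to 88 mm and grips with 3 to 60 N. Pads are 19 mm wide; open, the fingers measure 130 mm over their backs; the gripper's body (78 mm by 193 mm) begins 47 mm behind the grasp point.
Start: joints at [88.069, 20.546, 0.682, 0, -70.136, -16.507], TCP at [0.213, 0.64, 0.246] pointing down, gripper open.
Joint ranges: [-176.03, 176.03], [-82.01, 121.73], [-58.28, 71.71], [-173.87, 95.51], [-174.79, -0.11], [-173.66, 173.66]. Speed limits (degrees/s): [136.94, 136.94, 172.46, 180, 180, 180].

INTERFACE

Orientations are given as [roll, pitch, yaw] about the fixed x, y, z axes, in that order (R = Rz(yaw) Ry(pitch) Rx(roll)).
In Python, from plant import r gives the robot as it stands.
- The arm moves only by the tool send_rows, never from a script. Its argument "plan" is a list of rows, each a list of 2 entries, a list of its own where there are three numbers: the shift along the tool's x, y, z scaled (see below), then the turn, a rotation vector about the tool's x, y, z scaled (see below). A call has exactly 5 rows; each row is the pose to reach, as a shift and turn from the pose measured when the call began, along the tool's axes at that moment; what a row does not reach only later rows make up. The controller multiplies each number of a shift by 0.15 m and each number of a turn by pi/4 rad. A row lasts 1/10 s, in which the tool goes at most 50 mm and 8.59 degrees, less where a joint would pass 70% of its speed; a pose out of reach is approached as far as the arm can. A call with a number of a shift or a turn outside -1 to 1 is refused whole. A call with a gripper value outside its range is refused whole. "jaw" is the opening, from -1 (shut) to 1 (fully open), so that 0 is half open, set as the call begins (left out, the last holds). The fingers move at their own pace and stop on an object; "force" is the grip in N (left out, the last holds). Time passes only in rows, so rows that repeat a pose let the fingers close, or fill a call up. It gives the time, the measured TCP pose, the force and the opening at its end, in the units of the state.
- r.get_state(): the state, without advancing time (a new reading comes with each control period).
- r.capture(name): name is "side" or "top" or "wrist"; returns a dict with "color" (420x560x3 uint8, red, green, blue), "range_z" (420x560 float32, m along the optical axis (not along the pixel's ray), 0 where there is no reading), "mtx" (3x3 intrinsics, pixels), "pose" (4x4, takes a point from camera to world coordinates). Camera axes: x right, y down, z forward; pixel columns grow to the right and rows downward; lengths in m; the calibration is good to about 2 mm. A picture is of the moment at which its call begins.
- r.close_job(): hands the job in, once; it reports no verdict.
Trained networks look in a picture, given as the dict that the camera call returned (one of the last four; its "shot" number tells which), for a name from the list of things; names that differ only in an ending like _2 or _b are one class to them, and where a whole thing is asked for, a point or a joint stands for the part that bears it (a point fixed in the world has none). Each returns a list of dicts, best first, with "score" (0 to 1); they miss things now and then, are a little off and sometimes report something else, mostly with a low value. They report only what shows in the picture. A call takes as long as a camera call. They do not tell look-alikes from the thing itself.
- r.find_in(picture, target): "uv" ([column, row] in pixels, amid what is visible of it).
- r.trace(picture, target): "mask" (420x560 bool, what is visible of it) and "uv" ([column, row] in pixels, amid what is visible of it).
The state is a dict: "time_s": time; "joints": joint angles; "qd": joint speeds; "joint_torque": joint torques, N m; "tcp_pos": TCP position; "eef_rot": TCP orientation; "contact_force": force on the tool from outside, world axes, zero at the start; "moment": the same for the moment, N m; "gripper_width": finger opening in m.
Only numpy, scipy, OpenCV 4.12 (cv2) and the standard library are available. Lean on these libraries where they do the work, as an engineer would, in place of code of your own. Each camera call takes 0.05 s, during which the arm holds its last target. There are 200 camera calls.

## Working session

There is one attempt and no reset: what is moved stays moved. The work goes in short steps, Python scripts to look and compute and a tool call to move; the robot and the scene stay as the last step left them, time stands still between calls to the robot, and variables do not carry over. Pictures are saved under pics/ and viewed, about 12 in all and at most 16, crops included, and the job is handed in when it is done.

Besides the shell and the picture viewer there is one more tool, called after ">>>" as name(argument=value, ...), one argument or row to a line, values as JSON. send_rows: Moves the arm, as the interface text tells. Its arguments: {"type":"object","properties":{"plan":{"type":"array"},"jaw":{"type":"number"},"force":{"type":"number"}},"required":["plan"]}

```bash
ls; mkdir -p pics; cat > h.py <<'E'
import numpy as np, cv2
from scipy.spatial.transform import Rotation as Ro
from plant import r
def save(n,im,box=None,s=1):
    im=im[...,::-1]
    if box: im=im[box[1]:box[3],box[0]:box[2]]
    cv2.imwrite(f'pics/{n}.png',cv2.resize(im,None,fx=s,fy=s,interpolation=cv2.INTER_CUBIC))
def world(p,u,v,z=None):
    ray=np.linalg.inv(p['mtx'])@np.array([u,v,1.]); T=p['pose']
    if z is None: d=p['range_z'][int(round(v)),int(round(u))]
    else: d=(z-T[2,3])/(T[:3,:3]@ray)[2]
    return T[:3,:3]@(ray*d)+T[:3,3]
def cloud(p):
    v,u=np.mgrid[:420,:560]; d=p['range_z']
    P=np.stack([u,v,np.ones_like(u)],-1)@np.linalg.inv(p['mtx']).T*d[...,None]
    return P@p['pose'][:3,:3].T+p['pose'][:3,3]
def state():
    s=r.get_state(); print('t',s['time_s'],'tcp',np.round(s['tcp_pos'],4),'rot',np.round(s['eef_rot'],2),'w',round(s['gripper_width'],4),'F',np.round(s['contact_force'],1),'J',np.round(s['joints'],1)); return s
E
python3 - <<'E'
from h import *
s=state()
im=[]
for c in ['top','side']:
    p=r.capture(c); save(c+'0',p['color']); print(c,np.round(p['pose'],3).tolist(),np.round(p['mtx'],1).tolist())
    for n in ['stamp_triangle','stamp_small_round','stamp_large_square','stamp_oblong','stamp_large_round','stamp_small_square','handle_grip','cabinet','mixing_bowl','sugar_jar','syrup_bottle','ramekin','pastry_brush','biscuit0']:
        for q in r.find_in(p,n)[:3]: print(n,np.round(q['uv'],1),round(q['score'],2),np.round(world(p,*q['uv']),3))
E
```

```text
pics
t 0.0 tcp [0.2134 0.6399 0.2446] rot [  96.53   89.91 -101.92] w 0.0877 F [-0.5  0.9 -0.5] J [ 88.1  20.6   0.6  -0.  -70.1 -16.5]
top [[0.014, -0.998, 0.056, 0.486], [-1.0, -0.014, 0.003, 0.037], [-0.002, -0.056, -0.998, 1.722], [0.0, 0.0, 0.0, 1.0]] [[443.1, 0.0, 277.5], [0.0, 443.1, 204.8], [0.0, 0.0, 1.0]]
stamp_small_round [343.9 247.8] 0.54 [ 0.42  -0.215  0.017]
stamp_small_round [349.2 269.1] 0.25 [ 0.339 -0.236  0.014]
stamp_small_round [254.  171.4] 0.23 [0.683 0.123 0.219]
stamp_large_square [375.8 247.9] 0.59 [ 0.422 -0.331  0.044]
stamp_oblong [311.1 209.5] 0.58 [ 0.565 -0.088  0.018]
stamp_oblong [380.9 190.5] 0.54 [ 0.644 -0.361 -0.001]
stamp_oblong [365.1 213.8] 0.41 [ 0.549 -0.285  0.073]
stamp_small_square [390. 214.] 0.55 [ 0.551 -0.389  0.027]
stamp_small_square [253.2 169.7] 0.54 [0.687 0.125 0.23 ]
handle_grip [255.3 170.9] 0.79 [0.684 0.118 0.219]
cabinet [252.2 147.7] 0.75 [0.757 0.128 0.257]
mixing_bowl [434.9 217.1] 0.57 [ 0.543 -0.567  0.008]
mixing_bowl [252.6 167.6] 0.43 [0.692 0.126 0.243]
mixing_bowl [340.7 177.1] 0.16 [ 0.692 -0.202  0.012]
sugar_
[... 1250 characters left out ...]
7] 0.68 [ 0.68  -0.041  0.234]
handle_grip [237.9 304.5] 0.29 [ 0.437 -0.232  0.025]
cabinet [357.5 197.1] 0.84 [ 0.751 -0.047  0.234]
cabinet [329.7 195.2] 0.37 [ 0.677 -0.041  0.236]
mixing_bowl [273.2 404.3] 0.9 [ 0.532 -0.486  0.017]
mixing_bowl [191.1 386.2] 0.4 [ 0.377 -0.501  0.117]
sugar_jar [191.3 387.9] 0.73 [ 0.377 -0.502  0.112]
sugar_jar [238.5 272.2] 0.52 [ 0.427 -0.106  0.013]
syrup_bottle [276.4 141. ] 0.89 [0.53  0.566 0.079]
ramekin [328.4 192.3] 0.38 [ 0.678 -0.008  0.222]
pastry_brush [326.3 195.5] 0.2 [0.68  0.041 0.177]
biscuit0 [203.2 314.4] 0.71 [ 0.349 -0.251  0.01 ]
biscuit0 [258.  354.2] 0.65 [ 0.494 -0.364  0.009]
biscuit0 [235.9 304.3] 0.15 [ 0.432 -0.231  0.025]
```

```bash
python3 - <<'E'
from h import *
p=r.capture('top'); q=r.capture('side')
a=cv2.resize(p['color'][120:300,100:480],(800,379),interpolation=cv2.INTER_CUBIC); save('t1',a)
save('s1',q['color'],(150,90,480,420),1.8)
E
```

```text
(no output)
```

View pics/t1.png

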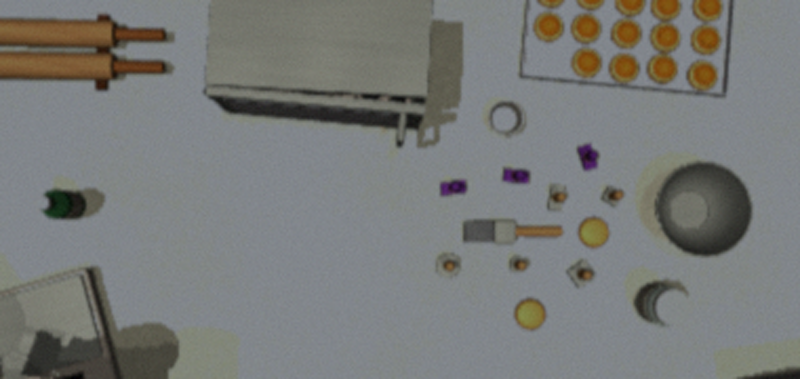

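View pics/s1.png

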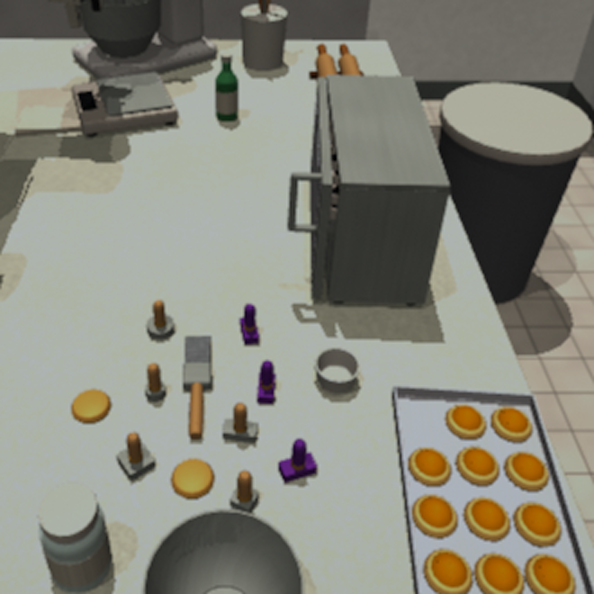

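```bash
cat >> h.py <<'E'
def rot_down(yaw):  # tool y axis at yaw (deg) in world, x down
    y=np.array([np.cos(np.radians(yaw)),np.sin(np.radians(yaw)),0]); x=np.array([0,0,-1.])
    return np.stack([x,y,np.cross(x,y)],1)
def Rnow(s): return Ro.from_euler('xyz',s['eef_rot'],degrees=True).as_matrix()
def yawof(R): return np.degrees(np.arctan2(R[1,1],R[0,1]))
def row(p0,R0,p,R):
    d=R0.T@(np.array(p)-p0)/.15; w=Ro.from_matrix(R0.T@R).as_rotvec()/(np.pi/4)
    return [np.round(d,3).tolist(),np.round(w,3).tolist()]
def calls(wps,p0=None,R0=None):
    """wps: list of calls, each list of rows (x,y,z,yaw)"""
    if p0 is None:
        s=r.get_state(); p0=np.array(s['tcp_pos']); R0=Rnow(s)
    for c in wps:
        rr=[row(p0,R0,w[:3],rot_down(w[3])) for w in c]
        m=max(abs(np.array(rr)).ravel()); print(('!!' if m>1 else ''),str(rr).replace(' ',''))
        p0=np.array(c[-1][:3]); R0=rot_down(c[-1][3])
E
cat > m.py <<'E'
from h import *
s=state(); print('yaw',yawof(Rnow(s)),np.round(Rnow(s),2).tolist())
p=r.capture('top'); W=cloud(p)
m=(abs(W[...,2]-.252)<.012)&(W[...,0]>.6)&(abs(W[...,1])<.4)
n,l,st,ce=cv2.connectedComponentsWithStats(m.astype(np.uint8)); k=1+np.argmax(st[1:,4]); pts=W[l==k][:,:2]
rc=cv2.minAreaRect((pts*1000).astype(np.float32)); print('top rect',rc, cv2.boxPoints(rc).tolist(), np.median(W[l==k][:,2]))
q=r.capture('side'); V=cloud(q)
b=(V[...,2]>.225)&(V[...,2]<.265)&(V[...,0]>.6)&(V[...,1]<.35)&(V[...,1]>-.2)
pts=V[b][:,:2]; rc=cv2.minAreaRect((pts*1000).astype(np.float32)); print('side top',cv2.boxPoints(rc).tolist())
# handle upper arm / bar in both clouds
for nm,C in (('top',W),('side',V)):
    h=(C[...,2]>.20)&(C[...,2]<.245)&(C[...,0]>.6)&(C[...,0]<.71)&(abs(C[...,1])<.12)
    print(nm,h.sum(),np.round(C[h][::max(1,h.sum()//25)],3).tolist())
# stamps: blobs z>0.04
for nm,C in (('top',W),('side',V)):
    h=(C[...,2]>.028)&(C[...,2]<.075)&(C[...,0]>.3)&(C[...,0]<.75)&(C[...,1]<.02)&(C[...,1]>-.44)
    n,l,st,ce=cv2.connectedComponentsWithStats(h.astype(np.uint8))
    for i in range(1,n):
        if st[i,4]>6: print(nm,np.round(ce[i],1),st[i,4],np.round(np.median(C[l==i],0),3),'zmax',round(C[l==i][:,2].max(),3),(p if nm=='top' else q)['color'][l==i].mean(0).astype(int))
E
python3 m.py
```

```text
t 1.6 tcp [0.2135 0.6403 0.2455] rot [  96.4    90.   -102.04] w 0.0878 F [-0.1 -0.8  0.8] J [ 88.1  20.5   0.7  -0.  -70.1 -16.5]
yaw -108.43657689205773 [[-0.0, -0.32, -0.95], [-0.0, -0.95, 0.32], [-1.0, 0.0, -0.0]]
top rect ((753.6487426757812, 134.48291015625), (354.80413818359375, 231.59317016601562), 87.426025390625) [[630.0020141601562, -37.53984069824219], [861.3615112304688, -47.94050598144531], [877.2954711914062, 306.50567626953125], [645.9359741210938, 316.90631103515625]] 0.25252865364310506
side top [[630.5762939453125, -43.446197509765625], [861.4468994140625, -53.856101989746094], [877.6453857421875, 305.3951110839844], [646.7747802734375, 315.8050231933594]]
top 159 [[0.708, 0.115, 0.244], [0.7, -0.033, 0.239], [0.702, -0.038, 0.203], [0.688, 0.075, 0.243], [0.686, 0.119, 0.232], [0.685, 0.12, 0.215], [0.684, 0.095, 0.225], [0.682, 0.075, 0.236], [0.683, -0.026, 0.244], [0.682, 0.085, 0.214], [0.68, 0.065, 0.226], [0.679, 0.044, 0.236], [0.679, 0.021, 0.245], [0.68, 0.058, 0.207], [0.678, 0.037, 0.222], [0.679, 0.017, 0.22], [0.676, -0.003, 0.24], [0.676, 0.017, 0.21
[... 1607 characters left out ...]
2] zmax 0.075 [52 53 48]
side [341.5 247.2] 204 [ 0.726 -0.044  0.051] zmax 0.075 [51 52 48]
side [238.3 262.5] 67 [ 0.428 -0.103  0.049] zmax 0.061 [90 69 44]
side [288.6 264.6] 63 [ 0.571 -0.112  0.049] zmax 0.061 [49 25 63]
side [337.6 292.3] 123 [ 0.698 -0.193  0.032] zmax 0.036 [122 122 115]
side [298.2 296.5] 76 [ 0.592 -0.226  0.049] zmax 0.062 [49 22 63]
side [235.4 298. ] 79 [ 0.432 -0.23   0.049] zmax 0.062 [93 71 45]
side [283.5 320.3] 87 [ 0.553 -0.3    0.051] zmax 0.063 [95 73 48]
side [224.4 337. ] 92 [ 0.417 -0.346  0.05 ] zmax 0.062 [90 67 42]
side [316.3 340.6] 91 [ 0.629 -0.357  0.051] zmax 0.063 [52 25 68]
side [285.9 358.3] 100 [ 0.559 -0.402  0.053] zmax 0.062 [95 71 45]
```

```bash
python3 - <<'E'
from h import *
s=r.get_state(); a=np.array(s['tcp_pos']); b=np.array([.635,-.002,.30]); N=6
P=lambda t:[*(a[:2]+(b[:2]-a[:2])*t),.30,-108+14*t]
calls([[P((i+1)/N)]*1 for i in range(N)])
E
```

```text
[[[-0.363,0.529,-0.67],[-0.062,-0.0,-0.0]]]
 [[[0.0,0.561,-0.644],[-0.052,0.0,0.0]]]
 [[[0.0,0.586,-0.62],[-0.052,0.0,0.0]]]
 [[[0.0,0.611,-0.596],[-0.052,0.0,0.0]]]
 [[[0.0,0.635,-0.571],[-0.052,0.0,0.0]]]
 [[[0.0,0.658,-0.544],[-0.052,0.0,0.0]]]
```

>>> send_rows(
  plan=[
    [[-0.36,0.53,-0.67],[-0.06,0,0]],
    [[-0.36,0.53,-0.67],[-0.06,0,0]],
    [[-0.36,0.53,-0.67],[-0.06,0,0]],
    [[-0.36,0.53,-0.67],[-0.06,0,0]],
    [[-0.36,0.53,-0.67],[-0.06,0,0]],
  ],
  jaw=0.2,
)

```text
time_s: 2.2
tcp_pos: [0.2842, 0.5328, 0.3005]
eef_rot: [-78.9, 89.9, 85.3]
contact_force: [-0.3, 0.8, -0.3]
gripper_width: 0.055
```

>>> send_rows(
  plan=[
    [[0,0.56,-0.64],[-0.05,0,0]],
    [[0,0.56,-0.64],[-0.05,0,0]],
    [[0,0.56,-0.64],[-0.05,0,0]],
    [[0,0.56,-0.64],[-0.05,0,0]],
    [[0,0.56,-0.64],[-0.05,0,0]],
  ],
)

```text
time_s: 2.7
tcp_pos: [0.3536, 0.4261, 0.2997]
eef_rot: [-64.3, 89.9, 102.1]
contact_force: [0.2, 0.7, 0.2]
gripper_width: 0.0527
```

>>> send_rows(
  plan=[
    [[0,0.59,-0.62],[-0.05,0,0]],
    [[0,0.59,-0.62],[-0.05,0,0]],
    [[0,0.59,-0.62],[-0.05,0,0]],
    [[0,0.59,-0.62],[-0.05,0,0]],
    [[0,0.59,-0.62],[-0.05,0,0]],
  ],
)

```text
time_s: 3.2
tcp_pos: [0.423, 0.319, 0.299]
eef_rot: [-38.5, 89.9, 130.2]
contact_force: [0.6, 0.5, -0.5]
gripper_width: 0.0525
```

>>> send_rows(
  plan=[
    [[0,0.61,-0.6],[-0.05,0,0]],
    [[0,0.61,-0.6],[-0.05,0,0]],
    [[0,0.61,-0.6],[-0.05,0,0]],
    [[0,0.61,-0.6],[-0.05,0,0]],
    [[0,0.61,-0.6],[-0.05,0,0]],
  ],
)

```text
time_s: 3.7
tcp_pos: [0.4933, 0.2126, 0.2983]
eef_rot: [-17.1, 89.9, 153.8]
contact_force: [0.9, 0.1, 0.3]
gripper_width: 0.0527
```

>>> send_rows(
  plan=[
    [[0,0.64,-0.57],[-0.05,0,0]],
    [[0,0.64,-0.57],[-0.05,0,0]],
    [[0,0.64,-0.57],[-0.05,0,0]],
    [[0,0.64,-0.57],[-0.05,0,0]],
    [[0,0.64,-0.57],[-0.05,0,0]],
  ],
)

```text
time_s: 4.2
tcp_pos: [0.5624, 0.1055, 0.2976]
eef_rot: [-8.1, 89.9, 165.0]
contact_force: [0.0, -0.2, -0.2]
gripper_width: 0.0523
```

>>> send_rows(
  plan=[
    [[0,0.66,-0.54],[-0.05,0,0]],
    [[0,0.66,-0.54],[-0.05,0,0]],
    [[0,0.66,-0.54],[-0.05,0,0]],
    [[0,0.66,-0.54],[-0.05,0,0]],
    [[0,0.66,-0.54],[-0.05,0,0]],
  ],
)

```text
time_s: 4.7
tcp_pos: [0.631, -0.001, 0.297]
eef_rot: [-11.0, 89.8, 164.4]
contact_force: [-1.1, 0.9, 0.1]
gripper_width: 0.0524
```

```bash
python3 - <<'E'
from h import *
s=state(); print(yawof(Rnow(s)))
p=r.capture('wrist'); save('w1',p['color']); C=cloud(p)
m=(C[...,2]>.215)&(C[...,2]<.243)&(C[...,0]>.6)&(C[...,0]<.73)&(C[...,1]>-.03)&(C[...,1]<.03)
for x0 in np.arange(.62,.68,.006):
    k=m&(abs(C[...,0]-x0)<.003)
    if k.sum(): print(round(x0,3),k.sum(),np.round(np.percentile(C[k][:,1],[5,50,95]),4),np.round(C[k][:,2].mean(),3))
E
```

```text
t 4.7 tcp [ 0.631 -0.001  0.297] rot [-11.04  89.83 164.42] w 0.0524 F [-1.1  0.9  0.1] J [ 17.6  15.   -0.5  -0.1 -74.7  67.9]
-94.53905418006693
0.632 46 [-0.0035  0.0009  0.0052] 0.241
0.638 122 [-0.0051  0.0005  0.0061] 0.241
0.644 127 [-0.0055 -0.0001  0.0054] 0.241
0.65 132 [-0.006 -0.001  0.005] 0.241
0.656 132 [-0.0062 -0.001   0.0044] 0.241
0.662 144 [-0.0068 -0.0011  0.0045] 0.241
0.668 148 [-0.0073 -0.0013  0.0038] 0.241
0.674 94 [-0.0071 -0.0016  0.0036] 0.241
```

View pics/w1.png

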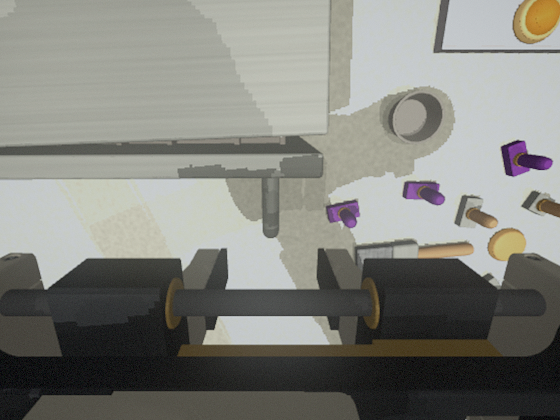

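>>> send_rows(
  plan=[
    [[0.25,-0.01,-0.04],[0.02,0,0]],
    [[0.5,-0.01,-0.04],[0.02,0,0]],
    [[0.5,-0.01,-0.04],[0.02,0,0]],
    [[0.5,-0.01,-0.04],[0.02,0,0]],
    [[0.5,-0.01,-0.04],[0.02,0,0]],
  ],
)

```text
time_s: 5.25
tcp_pos: [0.6378, 0.0013, 0.225]
eef_rot: [-132.3, 89.9, 42.4]
contact_force: [-0.5, -0.9, 0.7]
gripper_width: 0.0523
```

>>> send_rows(
  plan=[
    [[0,0,0],[0,0,0]],
    [[0,0,0],[0,0,0]],
    [[0,0,0],[0,0,0]],
    [[0,0,0],[0,0,0]],
    [[0,0,0],[0,0,0]],
  ],
  jaw=-1,
  force=20,
)

```text
time_s: 5.75
tcp_pos: [0.6377, 0.0012, 0.2251]
eef_rot: [-130.6, 89.9, 44.1]
contact_force: [-1.1, 0.0, 0.1]
gripper_width: 0.0182
```

```bash
cat > arc.py <<'E'
from h import *
import sys
hx,hy,step,n=map(float,sys.argv[1:5])
s=state(); p=np.array(s['tcp_pos']); R=Rnow(s); y0=yawof(R); print('yaw',y0)
H=np.array([hx,hy]); d=p[:2]-H; print('rad',np.hypot(*d),'ang',np.degrees(np.arctan2(d[1],d[0])))
def P(a):
    c,si=np.cos(np.radians(a)),np.sin(np.radians(a)); q=H+np.array([[c,-si],[si,c]])@d
    return [*q,float(sys.argv[5]) if len(sys.argv)>5 else .222,y0+a]
wps=[[P(-step*(k+(i+1)/5)) for i in range(5)] for k in range(int(n))]
calls(wps)
E
python3 arc.py .706 .314 15 1
```

```text
t 5.75 tcp [0.6377 0.0012 0.2251] rot [-130.56   89.91   44.12] w 0.0182 F [-1.1  0.   0.1] J [ 17.6  17.8  -6.1  -0.  -66.1  67.1]
yaw -95.31785982305306
rad 0.32015158337956184 ang -102.31097952233165
 [[[0.02,-0.016,0.111],[0.067,-0.001,0.002]],[[0.02,-0.039,0.22],[0.133,-0.001,0.002]],[[0.02,-0.067,0.328],[0.2,-0.001,0.002]],[[0.02,-0.1,0.435],[0.267,-0.001,0.002]],[[0.02,-0.139,0.539],[0.333,-0.001,0.002]]]
```

>>> send_rows(
  plan=[
    [[0,0,0],[0,0,0]],
    [[0,0,0],[0,0,0]],
    [[0.02,-0.01,0.05],[0.03,0,0]],
    [[0.02,-0.015,0.1],[0.06,0,0]],
    [[0.02,-0.025,0.16],[0.1,0,0]],
  ],
)

```text
time_s: 6.25
tcp_pos: [0.6156, 0.0055, 0.2249]
eef_rot: [175.4, 89.7, -14.5]
contact_force: [-1.7, -4.3, 12.4]
gripper_width: 0.0113
```

```bash
python3 arc.py .706 .314 15 1
```

```text
t 6.25 tcp [0.6156 0.0055 0.2249] rot [175.37  89.69 -14.48] w 0.0113 F [-1.7 -4.3 12.4] J [ 18.8  15.6  -9.2   0.2 -64.9  61.3]
yaw -99.85725453638318
rad 0.3215203655183036 ang -106.33750762888046
 [[[0.019,-0.016,0.111],[0.067,-0.007,-0.0]],[[0.018,-0.037,0.221],[0.133,-0.007,-0.0]],[[0.018,-0.064,0.33],[0.2,-0.007,-0.0]],[[0.017,-0.097,0.438],[0.267,-0.007,0.0]],[[0.016,-0.135,0.543],[0.333,-0.007,0.0]]]
```

>>> send_rows(
  plan=[
    [[-0.01,-0.015,0.11],[0.065,0,0]],
    [[-0.01,-0.037,0.22],[0.13,0,0]],
    [[-0.01,-0.064,0.33],[0.2,0,0]],
    [[-0.01,-0.097,0.438],[0.265,0,0]],
    [[-0.01,-0.135,0.543],[0.33,0,0]],
  ],
)

```text
time_s: 6.75
tcp_pos: [0.5381, 0.04, 0.225]
eef_rot: [-163.9, 89.7, -8.7]
contact_force: [4.2, 3.5, -6.2]
gripper_width: 0.0116
```

```bash
python3 arc.py .706 .314 15 1; python3 - <<'E'
from h import *
p=r.capture('side'); save('s2',p['color'],(150,90,480,420),1.8)
E
```

```text
t 6.75 tcp [0.5381 0.04   0.225 ] rot [-163.88   89.72   -8.73] w 0.0116 F [ 4.2  3.5 -6.2] J [ 25.2   8.5 -18.4   0.2 -62.8  39.9]
yaw -114.84512116049048
rad 0.32136448969347736 ang -121.48858291468011
 [[[0.02,-0.016,0.111],[0.067,-0.006,0.002]],[[0.019,-0.038,0.221],[0.133,-0.006,0.002]],[[0.019,-0.065,0.33],[0.2,-0.006,0.002]],[[0.018,-0.098,0.437],[0.267,-0.006,0.002]],[[0.018,-0.137,0.542],[0.333,-0.006,0.002]]]
```

View pics/s2.png

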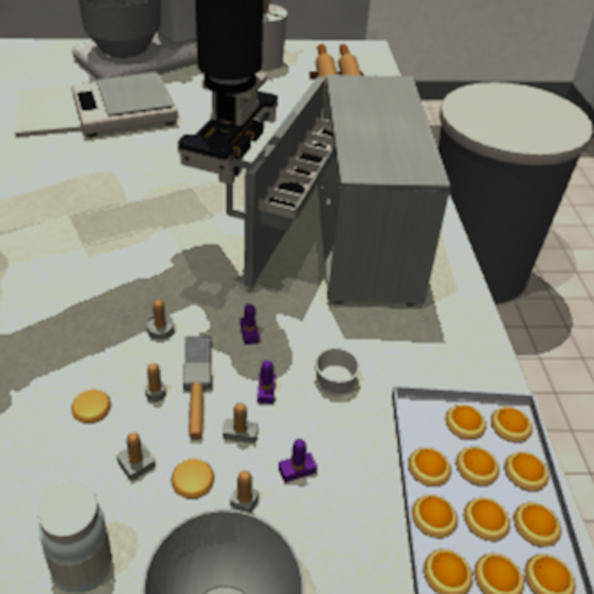

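>>> send_rows(
  plan=[
    [[0,-0.016,0.11],[0.065,0,0]],
    [[0,-0.037,0.22],[0.13,0,0]],
    [[0,-0.064,0.33],[0.2,0,0]],
    [[0,-0.097,0.438],[0.265,0,0]],
    [[0,-0.137,0.543],[0.333,0,0]],
  ],
)

```text
time_s: 7.3
tcp_pos: [0.4714, 0.0948, 0.225]
eef_rot: [-124.9, 89.7, 15.0]
contact_force: [2.9, 1.7, -2.4]
gripper_width: 0.0112
```

>>> send_rows(
  plan=[
    [[0,-0.016,0.11],[0.065,0,0]],
    [[0,-0.037,0.22],[0.13,0,0]],
    [[0,-0.064,0.33],[0.2,0,0]],
    [[0,-0.097,0.438],[0.265,0,0]],
    [[0,-0.137,0.543],[0.333,0,0]],
  ],
)

```text
time_s: 7.8
tcp_pos: [0.4225, 0.1638, 0.225]
eef_rot: [-108.3, 89.6, 16.5]
contact_force: [6.0, 1.2, -3.4]
gripper_width: 0.0116
```

```bash
python3 arc.py .706 .314 15 1
```

```text
t 7.8 tcp [0.4225 0.1638 0.225 ] rot [-108.32   89.59   16.45] w 0.0116 F [ 6.   1.2 -3.4] J [ 46.4  -0.2 -28.1   0.2 -61.7 -11.8]
yaw -145.23001761910902
rad 0.32086308402947666 ang -152.08669363516114
 [[[0.02,-0.016,0.111],[0.067,-0.003,0.009]],[[0.02,-0.038,0.221],[0.133,-0.002,0.009]],[[0.019,-0.066,0.329],[0.2,-0.002,0.009]],[[0.019,-0.099,0.436],[0.267,-0.002,0.009]],[[0.019,-0.138,0.541],[0.333,-0.002,0.009]]]
```

>>> send_rows(
  plan=[
    [[0,-0.016,0.11],[0.065,0,0]],
    [[0,-0.037,0.22],[0.13,0,0]],
    [[0,-0.065,0.33],[0.2,0,0]],
    [[0,-0.098,0.437],[0.265,0,0]],
    [[0,-0.137,0.542],[0.333,0,0]],
  ],
)

```text
time_s: 8.3
tcp_pos: [0.3933, 0.243, 0.225]
eef_rot: [-94.7, 89.5, 15.0]
contact_force: [7.5, 0.4, -5.5]
gripper_width: 0.012
```

>>> send_rows(
  plan=[
    [[0,-0.016,0.11],[0.065,0,0]],
    [[0,-0.037,0.22],[0.13,0,0]],
    [[0,-0.065,0.33],[0.2,0,0]],
    [[0,-0.098,0.437],[0.265,0,0]],
    [[0,-0.137,0.542],[0.333,0,0]],
  ],
)

```text
time_s: 8.8
tcp_pos: [0.3857, 0.3266, 0.225]
eef_rot: [-87.2, 89.5, 7.4]
contact_force: [7.7, -2.6, -3.3]
gripper_width: 0.0117
```

>>> send_rows(
  plan=[
    [[0,0,0],[0,0,0]],
    [[0,0,0],[0,0,0]],
    [[0,0,0],[0,0,0]],
    [[0,0,0],[0,0,0]],
    [[0,0,0],[0,0,0]],
  ],
  jaw=0,
)

```text
time_s: 9.3
tcp_pos: [0.3857, 0.3262, 0.2251]
eef_rot: [-85.5, 89.5, 9.1]
contact_force: [-0.2, -0.0, -0.0]
gripper_width: 0.0421
```

>>> send_rows(
  plan=[
    [[-0.3,0,0],[0,0,0]],
    [[-0.6,0,0],[0,0,0]],
    [[-0.6,0,0],[0,0,0]],
    [[-0.6,0,0],[0,0,0]],
    [[-0.6,0,0],[0,0,0]],
  ],
)

```text
time_s: 9.8
tcp_pos: [0.3845, 0.3255, 0.3144]
eef_rot: [-89.3, 89.5, 5.3]
contact_force: [-0.1, -0.2, -0.6]
gripper_width: 0.0436
```

```bash
cat > rack.py <<'E'
from h import *
s=state(); print(yawof(Rnow(s)))
p=r.capture('top'); C=cloud(p); q=r.capture('side'); V=cloud(q)
save('t3',p['color'],(150,120,330,270),4); save('s3',q['color'],(180,110,380,260),4)
for C in (C,V):
    m=(C[...,2]>.236)&(C[...,2]<.262)&(C[...,0]>.33)&(C[...,0]<.72)&(C[...,1]>.2)&(C[...,1]<.40)
    P=C[m]; print(m.sum(),np.round(P.min(0),3),np.round(P.max(0),3),np.median(P[:,2]))
    for a in np.arange(.35,.72,.05):
        k=abs(P[:,0]-a)<.012
        if k.sum(): print(round(a,2),k.sum(),np.round(np.percentile(P[k][:,1],[5,50,95]),4))
E
python3 rack.py
```

```text
t 9.8 tcp [0.3845 0.3255 0.3144] rot [-89.26  89.54   5.31] w 0.0436 F [-0.1 -0.2 -0.6] J [ 62.9   1.7 -14.4   0.4 -73.7 -58.5]
-175.433669877433
675 [0.359 0.201 0.236] [0.72  0.33  0.262] 0.24857403115008836
0.35 7 [0.2729 0.2809 0.2875]
0.4 62 [0.2758 0.2866 0.3159]
0.45 39 [0.2807 0.2885 0.2965]
0.5 40 [0.2855 0.2937 0.3011]
0.55 39 [0.2902 0.298  0.3058]
0.6 40 [0.2945 0.3023 0.3103]
0.65 39 [0.2994 0.3071 0.3144]
0.7 31 [0.2132 0.3095 0.3191]
513 [0.362 0.201 0.236] [0.72  0.33  0.251] 0.24339444821464884
0.35 2 [0.2734 0.2767 0.2801]
0.4 43 [0.271  0.2773 0.3224]
0.45 31 [0.2735 0.2804 0.2907]
0.5 35 [0.2806 0.2859 0.2996]
0.55 36 [0.2852 0.2894 0.2979]
0.6 36 [0.2893 0.2949 0.3062]
0.65 30 [0.2935 0.2988 0.3073]
0.7 24 [0.2992 0.3039 0.3144]
```

>>> send_rows(
  plan=[
    [[-0.33,0,0],[0,0,0]],
    [[-0.6,-0.3,0],[0,0,0]],
    [[-0.6,-0.6,0],[0,0,0]],
    [[-0.6,-0.95,0],[0,0,0]],
    [[-0.6,-0.95,0],[0,0,0]],
  ],
)

```text
time_s: 10.4
tcp_pos: [0.5297, 0.3369, 0.4012]
eef_rot: [-141.3, 89.6, -46.9]
contact_force: [-0.0, 0.7, -0.0]
gripper_width: 0.0438
```

```bash
python3 - <<'E'
from h import *
s=state()
p=r.capture('wrist'); save('w3',p['color']); np.savez('w3.npz',**p)
for k in ['triangle','small_round','large_square','oblong','large_round','small_square']:
    for q in r.find_in(p,'slot_'+k)[:2]: print(k,np.round(q['uv']),round(q['score'],2),np.round(world(p,*q['uv']),3))
E
```

```text
t 10.4 tcp [0.5297 0.3369 0.4012] rot [-141.31   89.64  -46.88] w 0.0438 F [-0.   0.7 -0. ] J [ 50.5  12.9   9.7   0.4 -86.8 -46.1]
triangle [288. 135.] 0.6 [0.517 0.273 0.184]
triangle [149. 112.] 0.29 [0.742 0.262 0.023]
small_round [284. 132.] 0.63 [0.522 0.271 0.171]
large_square [289. 135.] 0.6 [0.515 0.273 0.171]
large_square [262. 322.] 0.49 [0.528 0.586 0.118]
oblong [288. 136.] 0.79 [0.517 0.274 0.184]
large_round [283. 136.] 0.64 [0.522 0.275 0.17 ]
small_square [282. 134.] 0.66 [0.524 0.273 0.171]
```

View pics/w3.png

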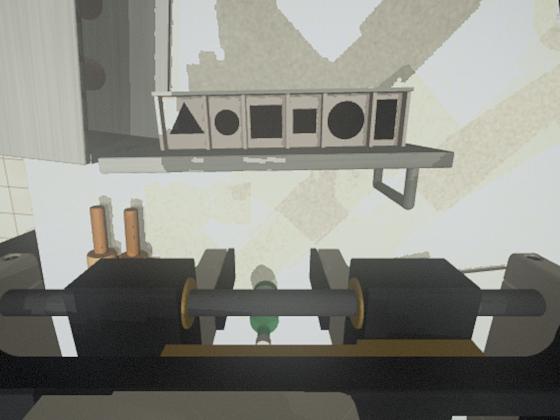

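```bash
python3 - <<'E'
from h import *
p=dict(np.load('w3.npz')); C=cloud(p); g=p['color'].astype(int).sum(2)
# dark silhouettes inside rack region
m=((g<120)).astype(np.uint8); m[:95]=0; m[148:]=0; m[:,:165]=0; m[:,405:]=0
n,l,st,ce=cv2.connectedComponentsWithStats(m)
for i in range(1,n):
    if st[i,4]>150: print(np.round(ce[i],1),st[i],'z170',np.round(world(p,*ce[i],z=.17),4),'zmeas',round(np.median(C[l==i][:,2]),4), np.round(C[l==i].mean(0),4), cv2.minAreaRect(np.argwhere(l==i)[:,::-1].astype(np.float32))[1:])
# door & rail lines
for u in (180,250,320,390):
    col=[(v,np.round(C[v,u],3).tolist()) for v in range(84,172,6)]; print(u,[(v,c[1],c[2]) for v,c in col])
s=r.get_state(); a=np.array(s['tcp_pos']); b=np.array([.41,-.25,.38]); N=5
calls([[[*(a+(b-a)*(i+1)/N),-175.4+81.4*(i+1)/N]] for i in range(N)])
E
```

```text
180 [(84, 0.213, 0.001), (90, 0.222, 0.0), (96, 0.239, 0.17), (102, 0.246, 0.171), (108, 0.253, 0.172), (114, 0.26, 0.171), (120, 0.266, 0.17), (126, 0.273, 0.17), (132, 0.28, 0.171), (138, 0.287, 0.172), (144, 0.294, 0.171), (150, 0.299, 0.195), (156, 0.298, 0.247), (162, 0.256, 0.541), (168, 0.31, 0.248)]
250 [(84, 0.204, 0.0), (90, 0.228, 0.19), (96, 0.233, 0.171), (102, 0.24, 0.17), (108, 0.246, 0.171), (114, 0.253, 0.17), (120, 0.26, 0.171), (126, 0.267, 0.171), (132, 0.274, 0.172), (138, 0.281, 0.169), (144, 0.288, 0.171), (150, 0.291, 0.208), (156, 0.293, 0.248), (162, 0.299, 0.248), (168, 0.305, 0.248)]
320 [(84, 0.195, -0.002), (90, 0.222, 0.19), (96, 0.227, 0.17), (102, 0.234, 0.171), (108, 0.24, 0.171), (114, 0.247, 0.17), (120, 0.254, 0.173), (126, 0.26, 0.175), (132, 0.267, 0.176), (138, 0.274, 0.176), (144, 0.281, 0.179), (150, 0.284, 0.219), (156, 0.288, 0.248), (162, 0.293, 0.248), (168, 0.299, 0.248)]
390 [(84, 0.186, -0.001), (90, 0.217, 0.19), (96, 0.221, 0.17), (102, 0.227, 0.17), (108, 0.234, 0.171), (114, 0.24, 0.171), (120, 0.247, 0.171), (126, 0.254, 0.171), (132, 0.261, 0.171), (138, 0.268, 0.171), (144, 0.275, 0.17), (150, 0.278, 0.232), (156, 0.282, 0.248), (162, 0.288, 0.248), (168, 0.294, 0.247)]
 [[[0.033,0.216,-0.768],[-0.361,-0.002,0.011]]]
 [[[0.035,0.422,-0.677],[-0.362,0.0,0.0]]]
 [[[0.035,0.595,-0.531],[-0.362,0.0,0.0]]]
 [[[0.035,0.72,-0.343],[-0.362,0.0,0.0]]]
 [[[0.035,0.787,-0.128],[-0.362,0.0,0.0]]]
```

>>> send_rows(
  plan=[
    [[0.03,0.2,-0.77],[-0.36,0,0]],
    [[0.03,0.2,-0.77],[-0.36,0,0]],
    [[0.03,0.2,-0.77],[-0.36,0,0]],
    [[0.03,0.2,-0.77],[-0.36,0,0]],
    [[0.03,0.2,-0.77],[-0.36,0,0]],
  ],
)

```text
time_s: 11.25
tcp_pos: [0.5038, 0.2193, 0.4023]
eef_rot: [-97.9, 89.4, 12.9]
contact_force: [-0.1, -0.2, 0.1]
gripper_width: 0.0439
```

>>> send_rows(
  plan=[
    [[0.03,0.42,-0.68],[-0.36,0,0]],
    [[0.03,0.42,-0.68],[-0.36,0,0]],
    [[0.03,0.42,-0.68],[-0.36,0,0]],
    [[0.03,0.42,-0.68],[-0.36,0,0]],
    [[0.03,0.42,-0.68],[-0.36,0,0]],
  ],
)

```text
time_s: 11.75
tcp_pos: [0.4813, 0.1022, 0.3974]
eef_rot: [-112.0, 89.4, 14.9]
contact_force: [0.4, -0.0, -0.6]
gripper_width: 0.0439
```

>>> send_rows(
  plan=[
    [[0.03,0.6,-0.53],[-0.36,0,0]],
    [[0.03,0.6,-0.53],[-0.36,0,0]],
    [[0.03,0.6,-0.53],[-0.36,0,0]],
    [[0.03,0.6,-0.53],[-0.36,0,0]],
    [[0.03,0.6,-0.53],[-0.36,0,0]],
  ],
)

```text
time_s: 12.25
tcp_pos: [0.4578, -0.0148, 0.3922]
eef_rot: [-127.4, 89.4, 15.7]
contact_force: [0.3, 1.0, 0.4]
gripper_width: 0.0441
```

>>> send_rows(
  plan=[
    [[0.03,0.72,-0.34],[-0.36,0,0]],
    [[0.03,0.72,-0.34],[-0.36,0,0]],
    [[0.03,0.72,-0.34],[-0.36,0,0]],
    [[0.03,0.72,-0.34],[-0.36,0,0]],
    [[0.03,0.72,-0.34],[-0.36,0,0]],
  ],
)

```text
time_s: 12.75
tcp_pos: [0.4345, -0.1311, 0.3868]
eef_rot: [-141.8, 89.4, 17.5]
contact_force: [0.2, 0.1, -0.3]
gripper_width: 0.0438
```

>>> send_rows(
  plan=[
    [[0.03,0.79,-0.13],[-0.36,0,0]],
    [[0.03,0.79,-0.13],[-0.36,0,0]],
    [[0.03,0.79,-0.13],[-0.36,0,0]],
    [[0.03,0.79,-0.13],[-0.36,0,0]],
    [[0.03,0.79,-0.13],[-0.36,0,0]],
  ],
)

```text
time_s: 13.25
tcp_pos: [0.4116, -0.2482, 0.3813]
eef_rot: [-154.3, 89.5, 21.1]
contact_force: [0.3, 0.6, 0.7]
gripper_width: 0.0438
```

```bash
python3 - <<'E'
from h import *
s=state(); print(yawof(Rnow(s)))
p=dict(np.load('w3.npz')); C=cloud(p); g=p['color'].astype(int).sum(2); print(g[119,186],g[105,186])
m=((g<230)).astype(np.uint8); m[:97]=0; m[147:]=0; m[:,:165]=0; m[:,405:]=0; m=cv2.morphologyEx(m,cv2.MORPH_OPEN,np.ones((3,3),np.uint8))
n,l,st,ce=cv2.connectedComponentsWithStats(m)
for i in range(1,n):
    if st[i,4]>150: print(np.round(ce[i],1),st[i],'z170',np.round(world(p,*ce[i],z=.17),4))
p=r.capture('wrist'); save('w4',p['color']); np.savez('w4.npz',**p); C=cloud(p)
h=(C[...,2]>.03)&(C[...,2]<.075)&(C[...,0]>.3)&(C[...,0]<.75)&(C[...,1]<.02)&(C[...,1]>-.44)
n,l,st,ce=cv2.connectedComponentsWithStats(h.astype(np.uint8))
for i in range(1,n):
    if st[i,4]>15:
        k=(l==i); t=k&(C[...,2]>C[k][:,2].max()-.008); print(np.round(ce[i],1),st[i,4],'top',np.round(C[t].mean(0),4))
E
```

```text
t 13.25 tcp [ 0.4116 -0.2482  0.3813] rot [-154.32   89.45   21.07] w 0.0438 F [0.3 0.6 0.7] J [ -7.8  -2.   -9.3  -0.3 -82.2  93.2]
-94.61460492365175
210 430
[385.1 118.8] [375 100  22  39 750] z170 [0.4028 0.2463 0.17  ]
[345.5 119.8] [ 328  102   36   37 1045] z170 [0.4496 0.251  0.17  ]
[186.  122.5] [172 105  29  29 452] z170 [0.6398 0.2687 0.17  ]
[265.6 121.3] [250 106  32  32 960] z170 [0.5446 0.26   0.17  ]
[304.6 120.9] [294 109  22  24 509] z170 [0.4982 0.256  0.17  ]
[226.4 122.1] [215 110  24  25 457] z170 [0.5915 0.2645 0.17  ]
[332.2  11.5] 235 top [ 0.6279 -0.3476  0.0612]
[241.2  49.4] 182 top [ 0.5916 -0.2173  0.0611]
[364.2  64.4] 201 top [ 0.558  -0.3921  0.0611]
[165.5  74. ] 201 top [ 0.5691 -0.1032  0.061 ]
[294.4  74.3] 150 top [ 0.5528 -0.2909  0.0612]
[255.4 161.8] 119 top [ 0.4312 -0.2218  0.0608]
[328.2 165.3] 135 top [ 0.4162 -0.3366  0.0613]
[177.  170.2] 155 top [ 0.4278 -0.0953  0.0607]
[391.6 190.9] 252 top [ 0.3662 -0.4365  0.0708]
```

View pics/w4.png

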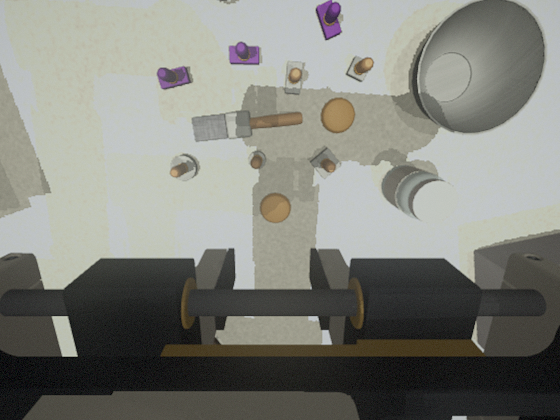

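```bash
python3 - <<'E'
from h import *
p=dict(np.load('w4.npz')); C=cloud(p)
save('w5',p['color'],(150,30,410,190),3)
for n,c in dict(oblong=(.5528,-.2909),sq2=(.558,-.392),sr=(.4312,-.2218),lsq=(.4162,-.3366),lr=(.4278,-.0953)).items():
    d=np.hypot(C[...,0]-c[0],C[...,1]-c[1])
    k=(d<.036)&(C[...,2]>.0095)&(C[...,2]<.024)
    rc=cv2.minAreaRect((C[k][:,:2]*1000).astype(np.float32)); print(n,k.sum(),np.round(rc[0],1),np.round(rc[1],1),round(rc[2],1),np.round(C[k].mean(0),4))
E
```

```text
oblong 338 [ 553.6 -291.1] [24.  46.2] 80.7 [ 0.5522 -0.2901  0.0165]
sq2 222 [ 558.5 -392.9] [27.6 28.2] 60.6 [ 0.5564 -0.3878  0.0166]
sr 123 [ 431.5 -221.8] [28.6 27.1] 59.2 [ 0.4347 -0.2233  0.0168]
lsq 373 [ 415.5 -337.3] [37.8 38. ] 35.6 [ 0.4179 -0.3351  0.0165]
lr 376 [428.  -94.5] [42.  41.4] 83.8 [ 0.4296 -0.0984  0.0162]
```

View pics/w5.png

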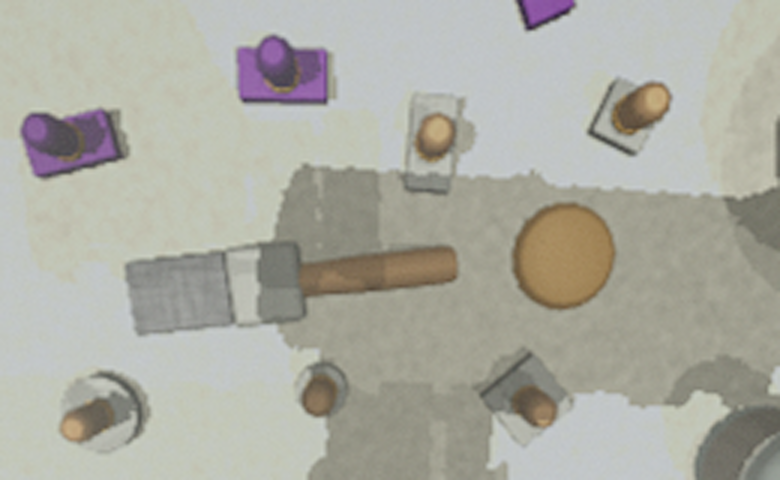

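```bash
cat > plan.py <<'E'
from h import *
import sys
# args: x,y,z,yaw waypoints
s=state(); p=np.array(s['tcp_pos']); R=Rnow(s); y=yawof(R); print('yaw',round(y,1))
for a in sys.argv[1:]:
    t=np.array([float(v) for v in a.split(',')]); dy=(t[3]-y+180)%360-180
    for N in range(1,9):
        if max(np.abs(rot_down(y).T@(t[:3]-p)))/N<=.149 and np.linalg.norm(t[:3]-p)/N<=.2 and abs(dy)/N<=36: break
    print('->',a,'N',N)
    p0,y0=p,y
    for i in range(N):
        q=p0+(t[:3]-p0)*(i+1)/N; yy=y0+dy*(i+1)/N
        d,w=row(p,R,q,rot_down(yy)); print('  ',d,w); p,R=q,rot_down(yy)
    y=yy
E
python3 plan.py .428,-.095,.10,-94.6 .428,-.095,.046,-94.6
```

```text
t 13.3 tcp [ 0.4117 -0.2478  0.3815] rot [-155.36   89.43   20.09] w 0.0435 F [ 0.1 -0.1 -1. ] J [ -7.7  -2.1  -9.3  -0.3 -82.2  93.2]
yaw -94.5
-> .428,-.095,.10,-94.6 N 2
   [0.94, -0.508, -0.005] [0.001, -0.011, 0.005]
   [0.938, -0.512, -0.014] [0.001, 0.0, 0.0]
-> .428,-.095,.046,-94.6 N 1
   [0.36, 0.0, 0.0] [0.0, 0.0, 0.0]
```

>>> send_rows(
  plan=[
    [[0.94,-0.51,-0.005],[0,-0.01,0.005]],
    [[0.94,-0.51,-0.005],[0,-0.01,0.005]],
    [[0.94,-0.51,-0.005],[0,-0.01,0.005]],
    [[0.94,-0.51,-0.005],[0,-0.01,0.005]],
    [[0.94,-0.51,-0.005],[0,-0.01,0.005]],
  ],
)

```text
time_s: 13.8
tcp_pos: [0.4199, -0.1693, 0.24]
eef_rot: [10.4, 89.9, -174.0]
contact_force: [0.6, -1.0, 0.3]
gripper_width: 0.0438
```

>>> send_rows(
  plan=[
    [[0.5,-0.51,-0.01],[0,0,0]],
    [[0.5,-0.51,-0.01],[0,0,0]],
    [[0.5,-0.51,-0.01],[0,0,0]],
    [[0.94,-0.51,-0.01],[0,0,0]],
    [[0.94,-0.51,-0.01],[0,0,0]],
  ],
)

```text
time_s: 14.3
tcp_pos: [0.4275, -0.0927, 0.098]
eef_rot: [5.5, 89.9, -178.8]
contact_force: [-0.6, -0.2, 0.1]
gripper_width: 0.044
```

```bash
cat > look.py <<'E'
from h import *
import sys
# measure stamp handle tops near given xy, wrist cam
C=cloud(r.capture('wrist'))
for a in sys.argv[1:]:
    c=[float(v) for v in a.split(',')]
    k=(np.hypot(C[...,0]-c[0],C[...,1]-c[1])<.03)&(C[...,2]>.054)&(C[...,2]<.07)
    print(a,k.sum(),np.round((C[k].min(0)+C[k].max(0))/2,4) if k.sum() else None)
E
python3 look.py .428,-.095; python3 plan.py .428,-.095,.046,-94.6
```

```text
.428,-.095 530 [ 0.4277 -0.0938  0.059 ]
t 14.35 tcp [ 0.4267 -0.093   0.0968] rot [  12.46   89.78 -171.84] w 0.0437 F [-1.6  0.7 -2.2] J [ 13.7   7.4 -39.6  -0.  -43.2  72. ]
yaw -94.3
-> .428,-.095,.046,-94.6 N 1
   [0.339, 0.012, -0.011] [0.007, 0.005, -0.001]
```

Well aligned. Descend, grip, lift.

>>> send_rows(
  plan=[
    [[0.17,0.005,-0.01],[0,0,0]],
    [[0.34,0.005,-0.01],[0,0,0]],
    [[0.34,0.005,-0.01],[0,0,0]],
    [[0.34,0.005,-0.01],[0,0,0]],
    [[0.34,0.005,-0.01],[0,0,0]],
  ],
)

```text
time_s: 14.85
tcp_pos: [0.4297, -0.0938, 0.0478]
eef_rot: [23.5, 90.0, -160.8]
contact_force: [-0.1, 0.5, -0.6]
gripper_width: 0.0437
```

>>> send_rows(
  plan=[
    [[0,0,0],[0,0,0]],
    [[0,0,0],[0,0,0]],
    [[0,0,0],[0,0,0]],
    [[0,0,0],[0,0,0]],
    [[0,0,0],[0,0,0]],
  ],
  jaw=-1,
  force=25,
)

```text
time_s: 15.35
tcp_pos: [0.4298, -0.0938, 0.048]
eef_rot: [41.4, 90.0, -142.8]
contact_force: [-0.9, 0.1, 4.4]
gripper_width: 0.0175
```

```bash
python3 plan.py .428,-.095,.19,-94.6 .4496,.15,.31,-174.6 .4496,.251,.29,-174.6 .4496,.251,.219,-174.6
```

```text
t 15.35 tcp [ 0.4298 -0.0938  0.048 ] rot [  41.43   89.97 -142.84] w 0.0175 F [-0.9  0.1  4.4] J [ 13.5  12.4 -42.5   0.  -35.1  72.2]
yaw -94.3
-> .428,-.095,.19,-94.6 N 1
   [-0.947, 0.009, 0.012] [0.007, 0.0, -0.0]
-> .4496,.15,.31,-174.6 N 3
   [-0.267, -0.547, -0.004] [0.593, 0.0, 0.0]
   [-0.267, -0.49, 0.242] [0.593, 0.0, 0.0]
   [-0.267, -0.33, 0.436] [0.593, 0.0, 0.0]
-> .4496,.251,.29,-174.6 N 1
   [0.133, -0.063, 0.67] [0.0, 0.0, 0.0]
-> .4496,.251,.219,-174.6 N 1
   [0.473, 0.0, 0.0] [0.0, 0.0, 0.0]
```

>>> send_rows(
  plan=[
    [[-0.3,0,0],[0,0,0]],
    [[-0.6,0,0],[0,0,0]],
    [[-0.95,0,0.01],[0,0,0]],
    [[-0.95,0,0.01],[0,0,0]],
    [[-0.95,0,0.01],[0,0,0]],
  ],
)

```text
time_s: 15.85
tcp_pos: [0.4287, -0.0934, 0.1916]
eef_rot: [-158.1, 89.8, 17.6]
contact_force: [-0.8, 0.4, -2.2]
gripper_width: 0.0172
```

>>> send_rows(
  plan=[
    [[-0.09,-0.18,0],[0.2,0,0]],
    [[-0.18,-0.36,0],[0.4,0,0]],
    [[-0.27,-0.54,0],[0.59,0,0]],
    [[-0.27,-0.54,0],[0.59,0,0]],
    [[-0.27,-0.54,0],[0.59,0,0]],
  ],
)

```text
time_s: 16.35
tcp_pos: [0.4338, -0.0123, 0.2306]
eef_rot: [-12.7, 90.0, 136.6]
contact_force: [0.3, 0.4, -1.2]
gripper_width: 0.0175
```

>>> send_rows(
  plan=[
    [[-0.09,-0.16,0.08],[0.2,0,0]],
    [[-0.18,-0.32,0.16],[0.4,0,0]],
    [[-0.27,-0.49,0.24],[0.59,0,0]],
    [[-0.27,-0.49,0.24],[0.59,0,0]],
    [[-0.27,-0.49,0.24],[0.59,0,0]],
  ],
)

```text
time_s: 16.85
tcp_pos: [0.4397, 0.0688, 0.2696]
eef_rot: [75.1, 89.8, -161.9]
contact_force: [-0.2, 0.1, -1.6]
gripper_width: 0.0175
```

>>> send_rows(
  plan=[
    [[-0.09,-0.11,0.14],[0.2,0,0]],
    [[-0.18,-0.22,0.29],[0.4,0,0]],
    [[-0.27,-0.33,0.44],[0.59,0,0]],
    [[-0.27,-0.33,0.44],[0.59,0,0]],
    [[-0.27,-0.33,0.44],[0.59,0,0]],
  ],
)

```text
time_s: 17.35
tcp_pos: [0.445, 0.1503, 0.3085]
eef_rot: [107.9, 89.7, -155.5]
contact_force: [0.5, -0.9, -1.7]
gripper_width: 0.0171
```

```bash
python3 plan.py .4496,.252,.29,-174.6 .4496,.252,.219,-174.6
```

```text
t 17.35 tcp [0.445  0.1503 0.3085] rot [ 107.93   89.68 -155.46] w 0.0171 F [ 0.5 -0.9 -1.7] J [ 42.7  -1.3 -17.9  -0.1 -73.7 -36. ]
yaw -173.4
-> .4496,.252,.29,-174.6 N 1
   [0.122, -0.109, 0.67] [0.027, -0.002, -0.007]
-> .4496,.252,.219,-174.6 N 1
   [0.473, 0.0, 0.0] [0.0, 0.0, 0.0]
```

>>> send_rows(
  plan=[
    [[0.04,-0.04,0.22],[0.027,0,0]],
    [[0.08,-0.08,0.44],[0.027,0,0]],
    [[0.12,-0.11,0.67],[0.027,0,0]],
    [[0.12,-0.11,0.67],[0.027,0,0]],
    [[0.12,-0.11,0.67],[0.027,0,0]],
  ],
)

```text
time_s: 17.85
tcp_pos: [0.4493, 0.2508, 0.2887]
eef_rot: [117.1, 89.5, -147.4]
contact_force: [-0.5, -0.7, -1.3]
gripper_width: 0.0173
```

```bash
python3 plan.py .4496,.252,.219,-174.6; python3 - <<'E'
from h import *
p=r.capture('wrist'); save('w6',p['color'])
E
```

```text
t 17.85 tcp [0.4493 0.2508 0.2887] rot [ 117.06   89.5  -147.4 ] w 0.0173 F [-0.5 -0.7 -1.3] J [ 50.9   4.1 -14.9  -0.2 -71.5 -45.3]
yaw -174.5
-> .4496,.252,.219,-174.6 N 1
   [0.464, -0.006, 0.009] [0.003, -0.005, -0.01]
```

View pics/w6.png

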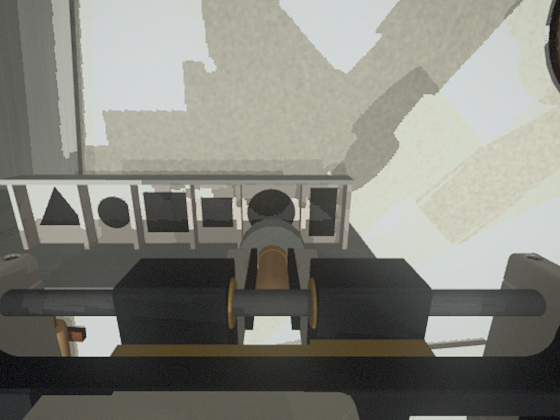

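>>> send_rows(
  plan=[
    [[0.16,0,0.005],[0,0,-0.01]],
    [[0.32,0,0.01],[0,0,-0.01]],
    [[0.42,0,0.01],[0,0,-0.01]],
    [[0.465,0,0.01],[0,0,-0.01]],
    [[0.465,0,0.01],[0,0,-0.01]],
  ],
)

```text
time_s: 18.4
tcp_pos: [0.4489, 0.2504, 0.2195]
eef_rot: [-172.8, 89.8, -77.4]
contact_force: [0.2, -0.1, -0.8]
gripper_width: 0.0175
```

>>> send_rows(
  plan=[
    [[0.005,0,0],[0,0,0]],
    [[0.005,0,0],[0,0,0]],
    [[0.005,0,0],[0,0,0]],
    [[0.005,0,0],[0,0,0]],
    [[0.005,0,0],[0,0,0]],
  ],
  jaw=-0.41,
)

```text
time_s: 18.9
tcp_pos: [0.449, 0.2505, 0.2189]
eef_rot: [-167.7, 89.8, -72.2]
contact_force: [-0.3, 0.5, 0.5]
gripper_width: 0.026
```

>>> send_rows(
  plan=[
    [[-0.15,0,0],[0,0,0]],
    [[-0.4,0,0],[0,0,0]],
    [[-0.65,0,0],[0,0,0]],
    [[-0.65,0,0],[0,0,0]],
    [[-0.65,0,0],[0,0,0]],
  ],
)

```text
time_s: 19.4
tcp_pos: [0.4489, 0.2512, 0.3172]
eef_rot: [-135.1, 89.8, -39.6]
contact_force: [-0.2, -0.7, -0.2]
gripper_width: 0.0256
```

```bash
cat > chk.py <<'E'
from h import *
# handle tops in rack (z .232) from wrist
C=cloud(r.capture('wrist')); k=(abs(C[...,2]-.232)<.006)&(C[...,1]>.2)&(C[...,1]<.285)&(C[...,0]>.35)&(C[...,0]<.7)
n,l,st,ce=cv2.connectedComponentsWithStats(k.astype(np.uint8))
for i in range(1,n):
    if st[i,4]>30: print('rack',st[i,4],np.round((C[l==i].min(0)+C[l==i].max(0))/2,4))
E
python3 chk.py; python3 plan.py .45,.10,.31,-174.6 .4313,-.222,.10,-174.6 
```

```text
rack 316 [0.4498 0.2536 0.23  ]
rack 279 [0.4471 0.2815 0.2321]
rack 148 [0.3803 0.2752 0.229 ]
t 19.45 tcp [0.4485 0.2508 0.316 ] rot [-173.7    89.8   -78.23] w 0.0258 F [-0.6  1.3 -0.4] J [ 51.2   2.9 -12.7   0.2 -74.5 -45.8]
yaw -174.5
-> .45,.10,.31,-174.6 N 2
   [0.022, 0.043, -0.501] [0.001, -0.004, 0.0]
   [0.02, 0.043, -0.501] [0.001, 0.0, 0.0]
-> .4313,-.222,.10,-174.6 N 3
   [0.467, 0.109, -0.708] [0.0, 0.0, 0.0]
   [0.467, 0.109, -0.708] [0.0, 0.0, 0.0]
   [0.467, 0.109, -0.708] [0.0, 0.0, 0.0]
```

>>> send_rows(
  plan=[
    [[0,0.08,-0.33],[0,0,0]],
    [[0.04,0.08,-0.66],[0,0,0]],
    [[0.04,0.08,-1.0],[0,0,0]],
    [[0.04,0.08,-1.0],[0,0,0]],
    [[0.04,0.08,-1.0],[0,0,0]],
  ],
  jaw=0,
)

```text
time_s: 19.95
tcp_pos: [0.4505, 0.099, 0.3096]
eef_rot: [165.8, 89.8, -98.8]
contact_force: [-1.0, 0.9, 0.2]
gripper_width: 0.0437
```

>>> send_rows(
  plan=[
    [[0.15,0.03,-0.24],[0,0,0]],
    [[0.3,0.07,-0.47],[0,0,0]],
    [[0.47,0.11,-0.71],[0,0,0]],
    [[0.47,0.11,-0.71],[0,0,0]],
    [[0.47,0.11,-0.71],[0,0,0]],
  ],
)

```text
time_s: 20.45
tcp_pos: [0.4438, -0.0087, 0.2387]
eef_rot: [148.8, 89.7, -115.9]
contact_force: [0.1, -0.9, 0.8]
gripper_width: 0.0437
```

>>> send_rows(
  plan=[
    [[0.15,0.03,-0.24],[0,0,0]],
    [[0.3,0.07,-0.47],[0,0,0]],
    [[0.47,0.11,-0.71],[0,0,0]],
    [[0.47,0.11,-0.71],[0,0,0]],
    [[0.47,0.11,-0.71],[0,0,0]],
  ],
)

```text
time_s: 20.95
tcp_pos: [0.4377, -0.1162, 0.1687]
eef_rot: [146.0, 89.7, -118.8]
contact_force: [1.0, -0.1, 0.1]
gripper_width: 0.0437
```

>>> send_rows(
  plan=[
    [[0.15,0.03,-0.24],[0,0,0]],
    [[0.3,0.07,-0.47],[0,0,0]],
    [[0.45,0.11,-0.71],[0,0,0]],
    [[0.45,0.11,-0.71],[0,0,0]],
    [[0.45,0.11,-0.71],[0,0,0]],
  ],
)

```text
time_s: 21.45
tcp_pos: [0.4322, -0.2236, 0.1021]
eef_rot: [150.3, 89.6, -114.4]
contact_force: [0.3, -0.3, 0.5]
gripper_width: 0.0437
```

```bash
python3 look.py .4313,-.222 .4158,-.337; python3 plan.py .4313,-.222,.047,-174.6
```

```text
.4313,-.222 514 [ 0.4301 -0.2229  0.0592]
.4158,-.337 826 [ 0.4152 -0.3374  0.0592]
t 21.5 tcp [ 0.4325 -0.2232  0.1027] rot [ 161.82   89.66 -102.83] w 0.0435 F [ 0.3  0.2 -0.4] J [ -3.8  11.3 -33.7   0.5 -45.    8.8]
yaw -174.7
-> .4313,-.222,.047,-174.6 N 1
   [0.371, 0.007, 0.011] [-0.001, -0.007, -0.002]
```

>>> send_rows(
  plan=[
    [[0.18,0.005,0],[0,-0.005,0]],
    [[0.37,0.005,0],[0,-0.005,0]],
    [[0.37,0.005,0],[0,-0.005,0]],
    [[0.37,0.005,0],[0,-0.005,0]],
    [[0.37,0.005,0],[0,-0.005,0]],
  ],
)

```text
time_s: 22.0
tcp_pos: [0.4333, -0.2231, 0.0489]
eef_rot: [-161.5, 89.9, -66.1]
contact_force: [0.4, -0.4, 0.1]
gripper_width: 0.0439
```

>>> send_rows(
  plan=[
    [[0,0,0],[0,0,0]],
    [[0,0,0],[0,0,0]],
    [[0,0,0],[0,0,0]],
    [[0,0,0],[0,0,0]],
    [[0,0,0],[0,0,0]],
  ],
  jaw=-1,
)

```text
time_s: 22.5
tcp_pos: [0.4332, -0.2232, 0.0492]
eef_rot: [-162.6, 89.9, -67.2]
contact_force: [-1.8, 1.8, 4.9]
gripper_width: 0.0174
```

>>> send_rows(
  plan=[
    [[-0.3,0,0],[0,0,0]],
    [[-0.6,0,0],[0,0,0]],
    [[-0.95,0,0],[0,0,0]],
    [[-0.95,0,0],[0,0,0]],
    [[-0.95,0,0],[0,0,0]],
  ],
)

```text
time_s: 23.0
tcp_pos: [0.4337, -0.2229, 0.1931]
eef_rot: [-123.6, 89.7, -28.2]
contact_force: [-0.1, 0.2, -1.8]
gripper_width: 0.0173
```

```bash
python3 plan.py .5915,.15,.31,-174.6  .5915,.265,.29,-174.6
```

```text
t 23.0 tcp [ 0.4337 -0.2229  0.1931] rot [-123.6    89.71  -28.18] w 0.0173 F [-0.1  0.2 -1.8] J [ -3.9   5.1 -27.    0.1 -57.6   9.3]
yaw -174.6
-> .5915,.15,.31,-174.6 N 3
   [-0.26, -0.428, 0.791] [0.0, -0.004, 0.005]
   [-0.26, -0.427, 0.792] [0.0, 0.0, 0.0]
   [-0.26, -0.427, 0.792] [0.0, 0.0, 0.0]
-> .5915,.265,.29,-174.6 N 1
   [0.133, -0.072, 0.763] [0.0, 0.0, 0.0]
```

>>> send_rows(
  plan=[
    [[-0.09,-0.14,0.26],[0,0,0]],
    [[-0.18,-0.28,0.52],[0,0,0]],
    [[-0.26,-0.43,0.79],[0,0,0]],
    [[-0.26,-0.43,0.79],[0,0,0]],
    [[-0.26,-0.43,0.79],[0,0,0]],
  ],
)

```text
time_s: 23.5
tcp_pos: [0.4861, -0.0977, 0.2304]
eef_rot: [-151.3, 89.8, -55.7]
contact_force: [-1.7, 0.5, -1.5]
gripper_width: 0.0173
```

>>> send_rows(
  plan=[
    [[-0.09,-0.14,0.26],[0,0,0]],
    [[-0.18,-0.28,0.52],[0,0,0]],
    [[-0.26,-0.43,0.79],[0,0,0]],
    [[-0.26,-0.43,0.79],[0,0,0]],
    [[-0.26,-0.43,0.79],[0,0,0]],
  ],
)

```text
time_s: 24.0
tcp_pos: [0.5382, 0.0264, 0.2675]
eef_rot: [152.6, 89.8, -111.8]
contact_force: [0.3, -0.1, -1.2]
gripper_width: 0.0173
```

>>> send_rows(
  plan=[
    [[-0.09,-0.14,0.26],[0,0,0]],
    [[-0.18,-0.28,0.52],[0,0,0]],
    [[-0.26,-0.43,0.79],[0,0,0]],
    [[-0.26,-0.43,0.79],[0,0,0]],
    [[-0.26,-0.43,0.79],[0,0,0]],
  ],
)

```text
time_s: 24.5
tcp_pos: [0.5906, 0.1497, 0.3042]
eef_rot: [132.3, 89.6, -132.1]
contact_force: [0.0, -0.7, -1.0]
gripper_width: 0.0173
```

>>> send_rows(
  plan=[
    [[0.04,-0.02,0.25],[0,0,0]],
    [[0.08,-0.05,0.5],[0,0,0]],
    [[0.13,-0.07,0.76],[0,0,0]],
    [[0.13,-0.07,0.76],[0,0,0]],
    [[0.13,-0.07,0.76],[0,0,0]],
  ],
)

```text
time_s: 25.0
tcp_pos: [0.5894, 0.2627, 0.2829]
eef_rot: [129.0, 89.5, -135.5]
contact_force: [0.2, -0.7, -0.7]
gripper_width: 0.0174
```

```bash
python3 plan.py .5917,.2645,.220,-174.6;
```

```text
t 25.0 tcp [0.5894 0.2627 0.2829] rot [ 129.01   89.5  -135.48] w 0.0174 F [ 0.2 -0.7 -0.7] J [ 41.3  16.9   0.3   0.  -73.9 -35.8]
yaw -174.5
-> .5917,.2645,.220,-174.6 N 1
   [0.419, -0.02, 0.013] [0.002, -0.007, -0.009]
```

>>> send_rows(
  plan=[
    [[0.1,-0.02,0.01],[0,-0.007,-0.009]],
    [[0.22,-0.02,0.013],[0,-0.007,-0.009]],
    [[0.34,-0.02,0.013],[0,-0.007,-0.009]],
    [[0.42,-0.02,0.013],[0,-0.007,-0.009]],
    [[0.42,-0.02,0.013],[0,-0.007,-0.009]],
  ],
)

```text
time_s: 25.5
tcp_pos: [0.5916, 0.2624, 0.2193]
eef_rot: [148.2, 89.9, -116.4]
contact_force: [-0.4, 0.1, -0.1]
gripper_width: 0.0177
```

>>> send_rows(
  plan=[
    [[0.005,0,0],[0,0,0]],
    [[0.005,0,0],[0,0,0]],
    [[0.005,0,0],[0,0,0]],
    [[0.005,0,0],[0,0,0]],
    [[0.005,0,0],[0,0,0]],
  ],
  jaw=-0.41,
)

```text
time_s: 26.0
tcp_pos: [0.5917, 0.2625, 0.2187]
eef_rot: [154.8, 89.9, -109.7]
contact_force: [0.4, -0.6, 1.0]
gripper_width: 0.026
```

>>> send_rows(
  plan=[
    [[-0.15,0,0],[0,0,0]],
    [[-0.4,0,0],[0,0,0]],
    [[-0.65,0,0],[0,0,0]],
    [[-0.65,0,0],[0,0,0]],
    [[-0.65,0,0],[0,0,0]],
  ],
)

```text
time_s: 26.5
tcp_pos: [0.5919, 0.263, 0.3174]
eef_rot: [-63.9, 89.9, 31.5]
contact_force: [-0.5, 0.0, -1.5]
gripper_width: 0.0259
```

```bash
python3 chk.py; python3 plan.py .57,.10,.31,-180 .5533,-.20,.14,-99.3 .5533,-.291,.11,-99.3 
```

```text
rack 316 [0.5925 0.263  0.2301]
rack 337 [0.4509 0.2539 0.23  ]
rack 620 [0.4386 0.2802 0.232 ]
t 26.55 tcp [0.5914 0.2627 0.316 ] rot [ 126.9    89.95 -137.67] w 0.026 F [-0.5  0.2 -0.2] J [ 41.2  16.    3.3   0.  -77.3 -35.8]
yaw -174.6
-> .57,.10,.31,-180 N 2
   [0.02, 0.122, -0.533] [0.06, -0.001, -0.001]
   [0.02, 0.097, -0.538] [0.06, 0.0, 0.0]
-> .5533,-.20,.14,-99.3 N 3
   [0.378, 0.037, -0.667] [-0.598, 0.0, 0.0]
   [0.378, 0.335, -0.578] [-0.598, 0.0, 0.0]
   [0.378, 0.56, -0.364] [-0.598, 0.0, 0.0]
-> .5533,-.291,.11,-99.3 N 1
   [0.2, 0.599, -0.098] [0.0, 0.0, 0.0]
```

```bash
python3 plan.py .57,.12,.31,-150 .555,-.15,.17,-99.3 .5533,-.291,.105,-99.3 
```

```text
t 26.55 tcp [0.5914 0.2627 0.316 ] rot [ 126.9    89.95 -137.67] w 0.026 F [-0.5  0.2 -0.2] J [ 41.2  16.    3.3   0.  -77.3 -35.8]
yaw -174.6
-> .57,.12,.31,-150 N 1
   [0.04, 0.232, -0.934] [-0.546, -0.0, -0.001]
-> .555,-.15,.17,-99.3 N 2
   [0.467, 0.493, -0.754] [-0.563, 0.0, 0.0]
   [0.467, 0.769, -0.471] [-0.563, 0.0, 0.0]
-> .5533,-.291,.105,-99.3 N 1
   [0.433, 0.929, -0.141] [0.0, 0.0, 0.0]
```

>>> send_rows(
  plan=[
    [[0.04,0.23,-0.93],[-0.55,0,0]],
    [[0.04,0.23,-0.93],[-0.55,0,0]],
    [[0.04,0.23,-0.93],[-0.55,0,0]],
    [[0.04,0.23,-0.93],[-0.55,0,0]],
    [[0.04,0.23,-0.93],[-0.55,0,0]],
  ],
  jaw=0,
)

```text
time_s: 27.05
tcp_pos: [0.5698, 0.1195, 0.3093]
eef_rot: [87.4, 89.9, -152.6]
contact_force: [0.3, 0.2, 0.5]
gripper_width: 0.0441
```

>>> send_rows(
  plan=[
    [[0.47,0.49,-0.75],[-0.56,0,0]],
    [[0.47,0.49,-0.75],[-0.56,0,0]],
    [[0.47,0.49,-0.75],[-0.56,0,0]],
    [[0.47,0.49,-0.75],[-0.56,0,0]],
    [[0.47,0.49,-0.75],[-0.56,0,0]],
  ],
)

```text
time_s: 27.55
tcp_pos: [0.562, -0.0152, 0.2375]
eef_rot: [56.5, 89.7, -158.5]
contact_force: [0.5, 0.7, -0.3]
gripper_width: 0.0439
```

>>> send_rows(
  plan=[
    [[0.47,0.77,-0.47],[-0.56,0,0]],
    [[0.47,0.77,-0.47],[-0.56,0,0]],
    [[0.47,0.77,-0.47],[-0.56,0,0]],
    [[0.47,0.77,-0.47],[-0.56,0,0]],
    [[0.47,0.77,-0.47],[-0.56,0,0]],
  ],
)

```text
time_s: 28.05
tcp_pos: [0.5536, -0.1503, 0.1664]
eef_rot: [27.2, 89.6, -162.7]
contact_force: [-0.6, 0.3, 0.7]
gripper_width: 0.0441
```

>>> send_rows(
  plan=[
    [[0.43,0.93,-0.14],[0,0,0]],
    [[0.43,0.93,-0.14],[0,0,0]],
    [[0.43,0.93,-0.14],[0,0,0]],
    [[0.43,0.93,-0.14],[0,0,0]],
    [[0.43,0.93,-0.14],[0,0,0]],
  ],
)

```text
time_s: 28.55
tcp_pos: [0.5508, -0.2913, 0.1019]
eef_rot: [27.4, 89.6, -162.7]
contact_force: [-0.4, -0.7, 1.5]
gripper_width: 0.0439
```

```bash
cat > look2.py <<'E'
from h import *
import sys
# head rect around handle
C=cloud(r.capture('wrist'))
c=[float(v) for v in sys.argv[1].split(',')]
d=np.hypot(C[...,0]-c[0],C[...,1]-c[1]); k=(d<.036)&(C[...,2]>.0095)&(C[...,2]<.022)
print('head',k.sum(),cv2.minAreaRect((C[k][:,:2]*1000).astype(np.float32)))
k=(d<.03)&(C[...,2]>.054)&(C[...,2]<.07)
print('handle',k.sum(),np.round((C[k].min(0)+C[k].max(0))/2,4) if k.sum() else None)
E
python3 look2.py .5533,-.291; python3 plan.py .5533,-.291,.047,-99.3
```

```text
head 868 ((553.98779296875, -291.19671630859375), (23.94693374633789, 45.65550994873047), 81.02689361572266)
handle 520 [ 0.5537 -0.2911  0.0589]
t 28.6 tcp [ 0.5512 -0.2905  0.1027] rot [  33.47   89.69 -156.54] w 0.0437 F [0.1 0.3 0.9] J [ -9.8  22.8 -16.2   0.2 -51.2  89.6]
yaw -100.0
-> .5533,-.291,.047,-99.3 N 1
   [0.372, -0.0, -0.016] [-0.016, 0.006, -0.004]
```

>>> send_rows(
  plan=[
    [[0.18,0,-0.016],[-0.02,0.005,0]],
    [[0.37,0,-0.016],[-0.02,0.005,0]],
    [[0.37,0,-0.016],[-0.02,0.005,0]],
    [[0.37,0,-0.016],[-0.02,0.005,0]],
    [[0.37,0,-0.016],[-0.02,0.005,0]],
  ],
)

```text
time_s: 29.1
tcp_pos: [0.555, -0.2904, 0.0494]
eef_rot: [125.3, 89.8, -63.7]
contact_force: [-0.0, 0.0, 0.6]
gripper_width: 0.0437
```

>>> send_rows(
  plan=[
    [[0,0,0],[0,0,0]],
    [[0,0,0],[0,0,0]],
    [[0,0,0],[0,0,0]],
    [[0,0,0],[0,0,0]],
    [[0,0,0],[0,0,0]],
  ],
  jaw=-1,
)

```text
time_s: 29.6
tcp_pos: [0.5551, -0.2906, 0.0498]
eef_rot: [128.0, 89.7, -61.0]
contact_force: [-0.2, 1.0, 4.1]
gripper_width: 0.0177
```

>>> send_rows(
  plan=[
    [[-0.3,0,0],[0,0,0]],
    [[-0.6,0,0],[0,0,0]],
    [[-0.95,0,0],[0,0,0]],
    [[-0.95,0,0],[0,0,0]],
    [[-0.95,0,0],[0,0,0]],
  ],
)

```text
time_s: 30.1
tcp_pos: [0.5553, -0.2901, 0.1938]
eef_rot: [151.5, 89.6, -37.6]
contact_force: [-0.1, 0.1, -1.1]
gripper_width: 0.0174
```

```bash
python3 plan.py .42,.14,.305,-174.6  .4028,.247,.29,-174.6
```

```text
t 30.1 tcp [ 0.5553 -0.2901  0.1938] rot [151.51  89.61 -37.55] w 0.0174 F [-0.1  0.1 -1.1] J [ -9.7  17.9 -10.3   0.2 -61.5  90.5]
yaw -99.1
-> .42,.14,.305,-174.6 N 3
   [-0.253, -0.896, 0.446] [0.56, -0.008, -0.002]
   [-0.247, -0.621, 0.786] [0.56, 0.0, 0.0]
   [-0.247, -0.227, 0.976] [0.56, 0.0, 0.0]
-> .4028,.247,.29,-174.6 N 1
   [0.1, 0.047, 0.721] [0.0, 0.0, 0.0]
```

>>> send_rows(
  plan=[
    [[-0.08,-0.3,0.15],[0.2,0,0]],
    [[-0.16,-0.6,0.3],[0.4,0,0]],
    [[-0.25,-0.9,0.45],[0.56,0,0]],
    [[-0.25,-0.9,0.45],[0.56,0,0]],
    [[-0.25,-0.9,0.45],[0.56,0,0]],
  ],
)

```text
time_s: 30.6
tcp_pos: [0.5087, -0.1443, 0.2297]
eef_rot: [173.2, 89.7, -41.0]
contact_force: [0.8, -0.0, -0.8]
gripper_width: 0.0176
```

>>> send_rows(
  plan=[
    [[-0.08,-0.2,0.26],[0.2,0,0]],
    [[-0.16,-0.4,0.52],[0.4,0,0]],
    [[-0.25,-0.62,0.79],[0.56,0,0]],
    [[-0.25,-0.62,0.79],[0.56,0,0]],
    [[-0.25,-0.62,0.79],[0.56,0,0]],
  ],
)

```text
time_s: 31.1
tcp_pos: [0.4622, 0.001, 0.2662]
eef_rot: [-162.2, 89.7, -41.5]
contact_force: [0.4, -0.5, -1.4]
gripper_width: 0.0178
```

>>> send_rows(
  plan=[
    [[-0.08,-0.08,0.33],[0.2,0,0]],
    [[-0.16,-0.16,0.66],[0.4,0,0]],
    [[-0.25,-0.23,0.98],[0.56,0,0]],
    [[-0.25,-0.23,0.98],[0.56,0,0]],
    [[-0.25,-0.23,0.98],[0.56,0,0]],
  ],
)

```text
time_s: 31.6
tcp_pos: [0.4165, 0.1472, 0.3026]
eef_rot: [-141.2, 89.7, -45.6]
contact_force: [0.2, -0.3, -1.2]
gripper_width: 0.0175
```

>>> send_rows(
  plan=[
    [[0.03,0.02,0.24],[0,0,0]],
    [[0.07,0.03,0.48],[0,0,0]],
    [[0.07,0.047,0.72],[0,0,0]],
    [[0.07,0.047,0.72],[0,0,0]],
    [[0.07,0.047,0.72],[0,0,0]],
  ],
)

```text
time_s: 32.1
tcp_pos: [0.3992, 0.2534, 0.29]
eef_rot: [-174.2, 89.6, -78.5]
contact_force: [0.1, 0.3, -2.0]
gripper_width: 0.0176
```

```bash
python3 plan.py .4031,.2475,.221,-174.6;
```

```text
t 32.1 tcp [0.3992 0.2534 0.29  ] rot [-174.23   89.64  -78.53] w 0.0176 F [ 0.1  0.3 -2. ] J [ 56.6  -0.5 -19.7   0.3 -71.1 -50.9]
yaw -174.3
-> .4031,.2475,.221,-174.6 N 1
   [0.46, -0.022, -0.039] [0.007, -0.008, 0.001]
```

>>> send_rows(
  plan=[
    [[0.1,-0.022,-0.04],[0.005,-0.008,0]],
    [[0.22,-0.022,-0.04],[0.005,-0.008,0]],
    [[0.36,-0.022,-0.04],[0.005,-0.008,0]],
    [[0.46,-0.022,-0.04],[0.005,-0.008,0]],
    [[0.46,-0.022,-0.04],[0.005,-0.008,0]],
  ],
)

```text
time_s: 32.6
tcp_pos: [0.4045, 0.2461, 0.2205]
eef_rot: [-96.7, 89.9, -1.2]
contact_force: [0.7, 0.5, 0.5]
gripper_width: 0.0176
```

>>> send_rows(
  plan=[
    [[0.005,0,0],[0,0,0]],
    [[0.005,0,0],[0,0,0]],
    [[0.005,0,0],[0,0,0]],
    [[0.005,0,0],[0,0,0]],
    [[0.005,0,0],[0,0,0]],
  ],
  jaw=-0.41,
)

```text
time_s: 33.1
tcp_pos: [0.4045, 0.246, 0.2197]
eef_rot: [-95.6, 89.9, -0.1]
contact_force: [-0.6, -0.5, 1.1]
gripper_width: 0.0259
```

>>> send_rows(
  plan=[
    [[-0.15,0,0],[0,0,0]],
    [[-0.4,0,0],[0,0,0]],
    [[-0.65,0,0],[0,0,0]],
    [[-0.65,0,0],[0,0,0]],
    [[-0.65,0,0],[0,0,0]],
  ],
)

```text
time_s: 33.6
tcp_pos: [0.4043, 0.2464, 0.3179]
eef_rot: [-60.6, 89.8, 34.8]
contact_force: [-0.2, 0.1, 0.4]
gripper_width: 0.0258
```

```bash
python3 chk.py; python3 plan.py .42,.11,.31,172 .4158,-.337,.105,125.6; python3 plan.py .42,.11,.31,-170 .4158,-.337,.105,-80
```

```text
rack 362 [0.5922 0.2618 0.23  ]
rack 323 [0.4505 0.2493 0.2301]
rack 442 [0.404  0.2535 0.2319]
rack 449 [0.4787 0.2816 0.2319]
rack 278 [0.4028 0.2741 0.232 ]
t 33.65 tcp [0.404  0.246  0.3169] rot [-84.27  89.92  11.19] w 0.0258 F [-0.9  0.3 -1.3] J [ 55.3  -1.4 -17.    0.1 -74.4 -49.9]
yaw -174.5
-> .42,.11,.31,172 N 1
   [0.046, -0.02, -0.913] [0.299, 0.0, 0.002]
-> .4158,-.337,.105,125.6 N 3
   [0.456, -0.129, -0.985] [0.344, 0.0, 0.0]
   [0.456, -0.387, -0.915] [0.344, 0.0, 0.0]
   [0.456, -0.617, -0.779] [0.344, 0.0, 0.0]
t 33.65 tcp [0.404  0.246  0.3169] rot [-84.27  89.92  11.19] w 0.0258 F [-0.9  0.3 -1.3] J [ 55.3  -1.4 -17.    0.1 -74.4 -49.9]
yaw -174.5
-> .42,.11,.31,-170 N 1
   [0.046, -0.02, -0.913] [-0.101, 0.0, 0.002]
-> .4158,-.337,.105,-80 N 3
   [0.456, 0.182, -0.977] [-0.667, 0.0, 0.0]
   [0.456, 0.646, -0.755] [-0.667, 0.0, 0.0]
   [0.456, 0.937, -0.331] [-0.667, 0.0, 0.0]
```

>>> send_rows(
  plan=[
    [[0.05,-0.02,-0.3],[0.3,0,0]],
    [[0.05,-0.02,-0.6],[0.3,0,0]],
    [[0.05,-0.02,-0.91],[0.3,0,0]],
    [[0.05,-0.02,-0.91],[0.3,0,0]],
    [[0.05,-0.02,-0.91],[0.3,0,0]],
  ],
  jaw=0,
)

```text
time_s: 34.15
tcp_pos: [0.4196, 0.1093, 0.3084]
eef_rot: [-150.9, 90.0, -69.1]
contact_force: [0.1, 0.4, 0.2]
gripper_width: 0.0439
```

>>> send_rows(
  plan=[
    [[0.46,-0.13,-0.98],[0.34,0,0]],
    [[0.46,-0.13,-0.98],[0.34,0,0]],
    [[0.46,-0.13,-0.98],[0.34,0,0]],
    [[0.46,-0.13,-0.98],[0.34,0,0]],
    [[0.46,-0.13,-0.98],[0.34,0,0]],
  ],
)

```text
time_s: 34.65
tcp_pos: [0.417, -0.0401, 0.2376]
eef_rot: [136.8, 89.8, -156.8]
contact_force: [-0.1, 0.7, 0.5]
gripper_width: 0.0438
```

>>> send_rows(
  plan=[
    [[0.46,-0.39,-0.92],[0.34,0,0]],
    [[0.46,-0.39,-0.92],[0.34,0,0]],
    [[0.46,-0.39,-0.92],[0.34,0,0]],
    [[0.46,-0.39,-0.92],[0.34,0,0]],
    [[0.46,-0.39,-0.92],[0.34,0,0]],
  ],
)

```text
time_s: 35.15
tcp_pos: [0.415, -0.1905, 0.1672]
eef_rot: [140.4, 89.6, -168.5]
contact_force: [-0.3, 0.7, 0.9]
gripper_width: 0.0438
```

>>> send_rows(
  plan=[
    [[0.43,-0.62,-0.78],[0.34,0,0]],
    [[0.43,-0.62,-0.78],[0.34,0,0]],
    [[0.43,-0.62,-0.78],[0.34,0,0]],
    [[0.43,-0.62,-0.78],[0.34,0,0]],
    [[0.43,-0.62,-0.78],[0.34,0,0]],
  ],
)

```text
time_s: 35.65
tcp_pos: [0.4138, -0.3401, 0.1017]
eef_rot: [149.0, 89.5, -175.3]
contact_force: [0.1, -0.2, -0.2]
gripper_width: 0.0437
```

```bash
python3 look2.py .4158,-.337; python3 plan.py .4158,-.337,.047,125.6; python3 - <<'E'
from h import *
C=cloud(r.capture('wrist')); k=(C[...,2]>.08)&(C[...,2]<.13)&(C[...,1]<-.38); print(k.sum(), C[k].min(0) if k.any() else '',C[k].max(0) if k.any() else '')
p=r.capture('top'); C=cloud(p); k=(C[...,2]>.09)&(C[...,2]<.135)&(C[...,1]<-.40)&(C[...,1]>-.55)&(C[...,0]<.46)&(C[...,0]>.25); print(k.sum(), C[k].min(0),C[k].max(0))
save('t8',p['color'],(230,150,480,320),3)
E
```

```text
head 1477 ((414.1214599609375, -338.8443298339844), (37.51719665527344, 37.96815872192383), 35.88028335571289)
handle 510 [ 0.4139 -0.3389  0.0593]
t 35.7 tcp [ 0.414  -0.3393  0.1026] rot [ 151.98   89.54 -172.28] w 0.0436 F [ 0.1  0.3 -0.6] J [-18.2  15.7 -27.4   0.3 -47.3 -36.2]
yaw 125.7
-> .4158,-.337,.047,125.6 N 1
   [0.37, 0.004, 0.021] [0.003, -0.009, -0.005]
19164 [ 0.33236866 -0.48817417  0.08001069] [ 0.49607774 -0.43509148  0.12318574]
3 [ 0.45187512 -0.54512515  0.09116042] [ 0.45225475 -0.51963705  0.0917382 ]
```

View pics/t8.png

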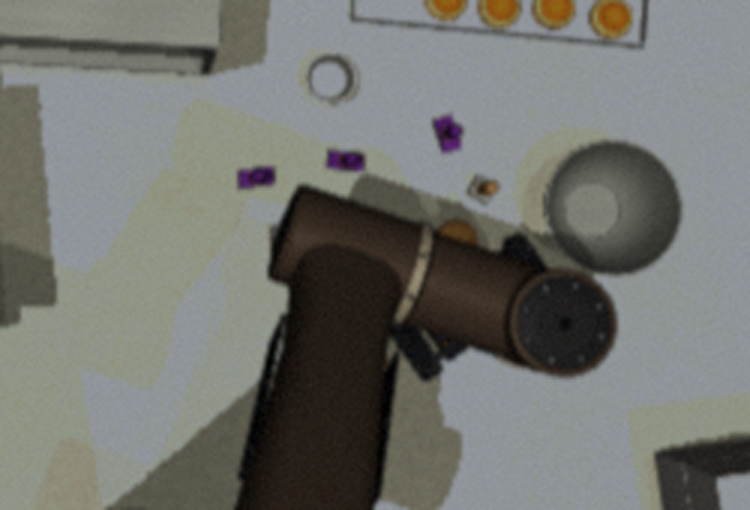

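>>> send_rows(
  plan=[
    [[0.18,0,0],[0,-0.009,-0.005]],
    [[0.37,0,0],[0,-0.009,-0.005]],
    [[0.37,0,0],[0,-0.009,-0.005]],
    [[0.37,0,0],[0,-0.009,-0.005]],
    [[0.37,0,0],[0,-0.009,-0.005]],
  ],
)

```text
time_s: 36.3
tcp_pos: [0.4154, -0.3387, 0.0499]
eef_rot: [-59.4, 89.7, -23.5]
contact_force: [-1.2, -0.2, 0.2]
gripper_width: 0.0438
```

>>> send_rows(
  plan=[
    [[0,0,0],[0,0,0]],
    [[0,0,0],[0,0,0]],
    [[0,0,0],[0,0,0]],
    [[0,0,0],[0,0,0]],
    [[0,0,0],[0,0,0]],
  ],
  jaw=-1,
)

```text
time_s: 36.8
tcp_pos: [0.4153, -0.3387, 0.0501]
eef_rot: [-59.3, 89.7, -23.3]
contact_force: [-0.9, 1.1, 3.5]
gripper_width: 0.0173
```

>>> send_rows(
  plan=[
    [[-0.3,0,0],[0,0,0]],
    [[-0.6,0,0],[0,0,0]],
    [[-0.95,0,0],[0,0,0]],
    [[-0.95,0,0],[0,0,0]],
    [[-0.95,0,0],[0,0,0]],
  ],
)

```text
time_s: 37.3
tcp_pos: [0.4153, -0.3386, 0.194]
eef_rot: [-55.3, 89.5, -19.4]
contact_force: [0.2, -0.3, -2.5]
gripper_width: 0.0175
```

```bash
python3 plan.py .53,.15,.31,-174.6  .5446,.26,.29,-174.6
```

```text
t 37.3 tcp [ 0.4153 -0.3386  0.194 ] rot [-55.3   89.54 -19.41] w 0.0175 F [ 0.2 -0.3 -2.5] J [-18.2   9.6 -21.5   0.  -58.5 -35.9]
yaw 125.9
-> .53,.15,.31,-174.6 N 3
   [-0.259, 0.728, 0.844] [-0.441, 0.004, 0.009]
   [-0.258, 0.401, 1.041] [-0.441, 0.0, 0.0]
   [-0.258, 0.024, 1.115] [-0.441, 0.0, 0.0]
-> .5446,.26,.29,-174.6 N 1
   [0.133, -0.166, 0.721] [0.0, 0.0, 0.0]
```

>>> send_rows(
  plan=[
    [[-0.08,0.24,0.28],[-0.15,0,0]],
    [[-0.16,0.48,0.56],[-0.3,0,0]],
    [[-0.26,0.73,0.84],[-0.44,0,0]],
    [[-0.26,0.73,0.84],[-0.44,0,0]],
    [[-0.26,0.73,0.84],[-0.44,0,0]],
  ],
)

```text
time_s: 37.8
tcp_pos: [0.453, -0.1736, 0.2321]
eef_rot: [-74.0, 89.6, -18.1]
contact_force: [0.3, -0.4, -1.2]
gripper_width: 0.0175
```

>>> send_rows(
  plan=[
    [[-0.08,0.13,0.33],[-0.15,0,0]],
    [[-0.16,0.26,0.66],[-0.3,0,0]],
    [[-0.26,0.4,1.0],[-0.44,0,0]],
    [[-0.26,0.4,1.0],[-0.44,0,0]],
    [[-0.26,0.4,1.0],[-0.44,0,0]],
  ],
)

```text
time_s: 38.3
tcp_pos: [0.4875, -0.0139, 0.2698]
eef_rot: [-101.7, 89.7, -25.8]
contact_force: [-0.1, 0.8, -1.7]
gripper_width: 0.0169
```

>>> send_rows(
  plan=[
    [[-0.08,0.01,0.33],[-0.15,0,0]],
    [[-0.16,0.02,0.66],[-0.3,0,0]],
    [[-0.26,0.02,1.0],[-0.44,0,0]],
    [[-0.26,0.02,1.0],[-0.44,0,0]],
    [[-0.26,0.02,1.0],[-0.44,0,0]],
  ],
)

```text
time_s: 38.8
tcp_pos: [0.5212, 0.1326, 0.3068]
eef_rot: [-154.4, 89.7, -58.7]
contact_force: [0.0, 0.4, -2.3]
gripper_width: 0.0169
```

```bash
python3 plan.py .5446,.26,.29,-174.6 .5446,.26,.221,-174.6
```

```text
t 38.8 tcp [0.5212 0.1326 0.3068] rot [-154.36   89.74  -58.73] w 0.0169 F [ 0.   0.4 -2.3] J [ 35.4   5.5 -11.2   0.3 -73.4 -29.8]
yaw -174.4
-> .5446,.26,.29,-174.6 N 1
   [0.109, -0.239, 0.831] [0.005, -0.005, 0.003]
-> .5446,.26,.221,-174.6 N 1
   [0.46, 0.0, 0.0] [0.0, 0.0, 0.0]
```

>>> send_rows(
  plan=[
    [[0.03,-0.08,0.28],[0.005,0,0]],
    [[0.06,-0.16,0.56],[0.005,0,0]],
    [[0.1,-0.24,0.83],[0.005,0,0]],
    [[0.1,-0.24,0.83],[0.005,0,0]],
    [[0.1,-0.24,0.83],[0.005,0,0]],
  ],
)

```text
time_s: 39.3
tcp_pos: [0.5444, 0.2585, 0.2892]
eef_rot: [167.9, 89.6, -96.8]
contact_force: [0.0, -0.6, -1.6]
gripper_width: 0.0175
```

```bash
python3 plan.py .5448,.26,.221,-174.6
```

```text
t 39.3 tcp [0.5444 0.2585 0.2892] rot [167.86  89.63 -96.8 ] w 0.0175 F [ 0.  -0.6 -1.6] J [ 44.1  12.5  -4.9   0.2 -72.9 -38.8]
yaw -174.7
-> .5448,.26,.221,-174.6 N 1
   [0.455, -0.004, 0.013] [-0.001, -0.008, -0.002]
```

>>> send_rows(
  plan=[
    [[0.1,0,0.01],[0,-0.008,0]],
    [[0.22,0,0.013],[0,-0.008,0]],
    [[0.36,0,0.013],[0,-0.008,0]],
    [[0.455,0,0.013],[0,-0.008,0]],
    [[0.455,0,0.013],[0,-0.008,0]],
  ],
)

```text
time_s: 39.8
tcp_pos: [0.5435, 0.257, 0.2197]
eef_rot: [115.1, 89.8, -149.7]
contact_force: [-0.6, 0.4, -1.2]
gripper_width: 0.0171
```

>>> send_rows(
  plan=[
    [[0.005,0,0],[0,0,0]],
    [[0.005,0,0],[0,0,0]],
    [[0.005,0,0],[0,0,0]],
    [[0.005,0,0],[0,0,0]],
    [[0.005,0,0],[0,0,0]],
  ],
  jaw=-0.41,
)

```text
time_s: 40.3
tcp_pos: [0.5436, 0.257, 0.2192]
eef_rot: [113.2, 89.8, -151.6]
contact_force: [0.2, -0.6, -0.1]
gripper_width: 0.0257
```

>>> send_rows(
  plan=[
    [[-0.15,0,0],[0,0,0]],
    [[-0.4,0,0],[0,0,0]],
    [[-0.65,0,0],[0,0,0]],
    [[-0.65,0,0],[0,0,0]],
    [[-0.65,0,0],[0,0,0]],
  ],
)

```text
time_s: 40.8
tcp_pos: [0.5441, 0.2576, 0.3178]
eef_rot: [77.2, 89.9, 172.4]
contact_force: [0.0, 0.1, -0.7]
gripper_width: 0.0256
```

```bash
python3 chk.py; python3 plan.py .545,.12,.31,-180 .558,-.3925,.11,150.6
```

```text
rack 318 [0.5446 0.2558 0.2301]
rack 322 [0.5926 0.2617 0.2301]
rack 333 [0.4513 0.2495 0.23  ]
rack 490 [0.4053 0.2535 0.232 ]
rack 876 [0.4281 0.2767 0.232 ]
t 40.85 tcp [0.5436 0.2573 0.3165] rot [ 105.16   89.8  -159.65] w 0.0255 F [ 0.2 -0.2 -0.6] J [ 43.9  11.7  -2.3  -0.1 -76.2 -38.7]
yaw -174.8
-> .545,.12,.31,-180 N 1
   [0.044, 0.073, -0.912] [0.115, -0.001, -0.004]
-> .558,-.3925,.11,150.6 N 4
   [0.333, -0.022, -0.854] [0.163, 0.0, 0.0]
   [0.333, -0.131, -0.844] [0.163, 0.0, 0.0]
   [0.333, -0.238, -0.821] [0.163, 0.0, 0.0]
   [0.333, -0.341, -0.784] [0.163, 0.0, 0.0]
```

>>> send_rows(
  plan=[
    [[0.02,0.07,-0.3],[0.11,0,0]],
    [[0.04,0.07,-0.6],[0.11,0,0]],
    [[0.04,0.07,-0.91],[0.11,0,0]],
    [[0.04,0.07,-0.91],[0.11,0,0]],
    [[0.04,0.07,-0.91],[0.11,0,0]],
  ],
  jaw=0,
)

```text
time_s: 41.35
tcp_pos: [0.5451, 0.1192, 0.3097]
eef_rot: [111.2, 89.7, -158.7]
contact_force: [0.1, 1.6, -0.3]
gripper_width: 0.0437
```

>>> send_rows(
  plan=[
    [[0.33,-0.02,-0.85],[0.16,0,0]],
    [[0.33,-0.02,-0.85],[0.16,0,0]],
    [[0.33,-0.02,-0.85],[0.16,0,0]],
    [[0.33,-0.02,-0.85],[0.16,0,0]],
    [[0.33,-0.02,-0.85],[0.16,0,0]],
  ],
)

```text
time_s: 41.85
tcp_pos: [0.5481, -0.0082, 0.2595]
eef_rot: [117.2, 89.6, -159.9]
contact_force: [0.0, 0.0, 1.3]
gripper_width: 0.0439
```

>>> send_rows(
  plan=[
    [[0.33,-0.13,-0.84],[0.16,0,0]],
    [[0.33,-0.13,-0.84],[0.16,0,0]],
    [[0.33,-0.13,-0.84],[0.16,0,0]],
    [[0.33,-0.13,-0.84],[0.16,0,0]],
    [[0.33,-0.13,-0.84],[0.16,0,0]],
  ],
)

```text
time_s: 42.35
tcp_pos: [0.552, -0.1352, 0.2099]
eef_rot: [123.2, 89.6, -161.2]
contact_force: [0.8, 0.2, 1.2]
gripper_width: 0.0439
```

>>> send_rows(
  plan=[
    [[0.33,-0.24,-0.82],[0.16,0,0]],
    [[0.33,-0.24,-0.82],[0.16,0,0]],
    [[0.33,-0.24,-0.82],[0.16,0,0]],
    [[0.33,-0.24,-0.82],[0.16,0,0]],
    [[0.33,-0.24,-0.82],[0.16,0,0]],
  ],
)

```text
time_s: 42.85
tcp_pos: [0.557, -0.2625, 0.1608]
eef_rot: [131.3, 89.6, -160.2]
contact_force: [-0.2, 0.6, 0.5]
gripper_width: 0.0441
```

>>> send_rows(
  plan=[
    [[0.3,-0.34,-0.78],[0.16,0,0]],
    [[0.3,-0.34,-0.78],[0.16,0,0]],
    [[0.3,-0.34,-0.78],[0.16,0,0]],
    [[0.3,-0.34,-0.78],[0.16,0,0]],
    [[0.3,-0.34,-0.78],[0.16,0,0]],
  ],
)

```text
time_s: 43.35
tcp_pos: [0.5622, -0.3891, 0.1165]
eef_rot: [140.9, 89.6, -157.7]
contact_force: [0.3, 0.2, -0.3]
gripper_width: 0.0436
```

```bash
python3 look2.py .558,-.3925; python3 plan.py .558,-.3925,.048,150.6
```

```text
head 596 ((557.79345703125, -394.6460876464844), (27.663545608520508, 27.69373321533203), 60.82511520385742)
handle 454 [ 0.558  -0.3949  0.0592]
t 43.4 tcp [ 0.5625 -0.3887  0.117 ] rot [ 145.87   89.65 -152.73] w 0.0441 F [0.1 0.  0.4] J [-18.2  27.   -7.1   0.3 -56.2 -10.6]
yaw 151.4
-> .558,-.3925,.048,150.6 N 1
   [0.461, 0.012, -0.034] [0.018, -0.007, -0.004]
```

>>> send_rows(
  plan=[
    [[0.15,0.01,-0.045],[0.015,-0.007,0]],
    [[0.3,0.01,-0.045],[0.015,-0.007,0]],
    [[0.455,0.01,-0.045],[0.015,-0.007,0]],
    [[0.455,0.01,-0.045],[0.015,-0.007,0]],
    [[0.455,0.01,-0.045],[0.015,-0.007,0]],
  ],
)

```text
time_s: 43.9
tcp_pos: [0.5586, -0.393, 0.0502]
eef_rot: [85.2, 89.9, 146.1]
contact_force: [1.0, 0.5, 1.0]
gripper_width: 0.0438
```

>>> send_rows(
  plan=[
    [[0,0,0],[0,0,0]],
    [[0,0,0],[0,0,0]],
    [[0,0,0],[0,0,0]],
    [[0,0,0],[0,0,0]],
    [[0,0,0],[0,0,0]],
  ],
  jaw=-1,
)

```text
time_s: 44.4
tcp_pos: [0.5588, -0.3931, 0.0508]
eef_rot: [80.5, 89.9, 141.3]
contact_force: [0.1, 1.2, 4.7]
gripper_width: 0.0173
```

>>> send_rows(
  plan=[
    [[-0.3,0,0],[0,0,0]],
    [[-0.6,0,0],[0,0,0]],
    [[-0.95,0,0],[0,0,0]],
    [[-0.95,0,0],[0,0,0]],
    [[-0.95,0,0],[0,0,0]],
  ],
)

```text
time_s: 44.9
tcp_pos: [0.5596, -0.3935, 0.1952]
eef_rot: [-57.9, 89.9, 3.0]
contact_force: [-0.7, 0.6, -1.6]
gripper_width: 0.0175
```

```bash
python3 plan.py .505,.14,.31,-174.6  .4984,.2565,.29,-174.6
```

```text
t 44.9 tcp [ 0.5596 -0.3935  0.1952] rot [-57.85  89.88   2.97] w 0.0175 F [-0.7  0.6 -1.6] J [-18.9  23.2  -2.   -0.  -64.7 -10.3]
yaw 150.8
-> .505,.14,.31,-174.6 N 3
   [-0.255, 0.683, 0.976] [-0.256, 0.001, 0.002]
   [-0.255, 0.475, 1.093] [-0.256, 0.0, 0.0]
   [-0.255, 0.247, 1.166] [-0.256, 0.0, 0.0]
-> .4984,.2565,.29,-174.6 N 1
   [0.133, -0.029, 0.777] [0.0, 0.0, 0.0]
```

>>> send_rows(
  plan=[
    [[-0.08,0.22,0.32],[-0.1,0,0]],
    [[-0.16,0.44,0.64],[-0.2,0,0]],
    [[-0.26,0.68,0.97],[-0.26,0,0]],
    [[-0.26,0.68,0.97],[-0.26,0,0]],
    [[-0.26,0.68,0.97],[-0.26,0,0]],
  ],
)

```text
time_s: 45.4
tcp_pos: [0.5407, -0.2135, 0.2339]
eef_rot: [-41.6, 89.9, 31.1]
contact_force: [0.9, -0.4, -0.4]
gripper_width: 0.0176
```

>>> send_rows(
  plan=[
    [[-0.08,0.16,0.33],[-0.1,0,0]],
    [[-0.16,0.32,0.66],[-0.2,0,0]],
    [[-0.26,0.48,1.0],[-0.26,0,0]],
    [[-0.26,0.48,1.0],[-0.26,0,0]],
    [[-0.26,0.48,1.0],[-0.26,0,0]],
  ],
)

```text
time_s: 45.9
tcp_pos: [0.5162, -0.0468, 0.2726]
eef_rot: [-33.7, 89.9, 50.9]
contact_force: [-0.1, 0.3, -0.9]
gripper_width: 0.0176
```

>>> send_rows(
  plan=[
    [[-0.08,0.08,0.33],[-0.1,0,0]],
    [[-0.16,0.16,0.66],[-0.2,0,0]],
    [[-0.26,0.25,1.0],[-0.26,0,0]],
    [[-0.26,0.25,1.0],[-0.26,0,0]],
    [[-0.26,0.25,1.0],[-0.26,0,0]],
  ],
)

```text
time_s: 46.4
tcp_pos: [0.4929, 0.1069, 0.3107]
eef_rot: [27.4, 90.0, 123.8]
contact_force: [0.2, -0.7, -0.9]
gripper_width: 0.0178
```

```bash
python3 plan.py .4982,.2565,.29,-174.6 
```

```text
t 46.4 tcp [0.4929 0.1069 0.3107] rot [ 27.43  89.96 123.79] w 0.0178 F [ 0.2 -0.7 -0.9] J [ 34.5   2.1 -14.2  -0.  -73.7 -28.2]
yaw -173.6
-> .4982,.2565,.29,-174.6 N 1
   [0.139, -0.145, 0.987] [0.021, 0.001, -0.0]
```

>>> send_rows(
  plan=[
    [[0.04,-0.05,0.33],[0.02,0,0]],
    [[0.08,-0.1,0.66],[0.02,0,0]],
    [[0.12,-0.145,0.98],[0.02,0,0]],
    [[0.12,-0.145,0.98],[0.02,0,0]],
    [[0.12,-0.145,0.98],[0.02,0,0]],
  ],
)

```text
time_s: 46.9
tcp_pos: [0.4984, 0.2546, 0.2904]
eef_rot: [118.5, 89.8, -146.0]
contact_force: [-0.4, -0.3, -0.3]
gripper_width: 0.0174
```

```bash
python3 plan.py .4984,.2565,.222,-174.6
```

```text
t 46.9 tcp [0.4984 0.2546 0.2904] rot [ 118.51   89.76 -146.04] w 0.0174 F [-0.4 -0.3 -0.3] J [ 47.1   8.3  -9.8  -0.1 -72.1 -41.6]
yaw -174.6
-> .4984,.2565,.222,-174.6 N 1
   [0.456, -0.003, 0.013] [0.001, -0.003, -0.005]
```

>>> send_rows(
  plan=[
    [[0.1,0,0.01],[0,-0.005,-0.005]],
    [[0.22,0,0.013],[0,-0.005,-0.005]],
    [[0.36,0,0.013],[0,-0.005,-0.005]],
    [[0.455,0,0.013],[0,-0.005,-0.005]],
    [[0.455,0,0.013],[0,-0.005,-0.005]],
  ],
)

```text
time_s: 47.4
tcp_pos: [0.4979, 0.2536, 0.2205]
eef_rot: [90.8, 89.9, -173.9]
contact_force: [-0.5, 0.7, 0.3]
gripper_width: 0.0174
```

>>> send_rows(
  plan=[
    [[0.005,0,0],[0,0,0]],
    [[0.005,0,0],[0,0,0]],
    [[0.005,0,0],[0,0,0]],
    [[0.005,0,0],[0,0,0]],
    [[0.005,0,0],[0,0,0]],
  ],
  jaw=-0.41,
)

```text
time_s: 47.9
tcp_pos: [0.498, 0.2536, 0.22]
eef_rot: [79.8, 89.9, 175.1]
contact_force: [-0.5, -1.2, 0.5]
gripper_width: 0.0258
```

>>> send_rows(
  plan=[
    [[-0.15,0,0],[0,0,0]],
    [[-0.4,0,0],[0,0,0]],
    [[-0.65,0,0],[0,0,0]],
    [[-0.65,0,0],[0,0,0]],
    [[-0.65,0,0],[0,0,0]],
  ],
)

```text
time_s: 48.4
tcp_pos: [0.4983, 0.2541, 0.3185]
eef_rot: [-1.5, 89.9, 93.8]
contact_force: [-0.2, 0.5, 0.1]
gripper_width: 0.0257
```

>>> send_rows(
  plan=[
    [[-0.2,0,0.3],[0,0,0]],
    [[-0.4,0,0.6],[0,0,0]],
    [[-0.4,0,0.6],[0,0,0]],
    [[-0.4,0,0.6],[0,0,0]],
    [[-0.4,0,0.6],[0,0,0]],
  ],
  jaw=0.2,
)

```text
time_s: 48.9
tcp_pos: [0.4894, 0.3429, 0.377]
eef_rot: [79.6, 89.9, 174.9]
contact_force: [-0.2, 0.0, -0.6]
gripper_width: 0.0522
```

```bash
python3 chk.py; python3 - <<'E'
from h import *
s=state(); print(yawof(Rnow(s)))
p=r.capture('wrist'); save('w9',p['color']); C=cloud(p)
# door edge line & handle
m=(abs(C[...,2]-.248)<.004)&(C[...,1]>.25)&(C[...,1]<.33)&(C[...,0]>.35)&(C[...,0]<.69)
P=C[m]
for a in np.arange(.4,.69,.05):
    k=abs(P[:,0]-a)<.006
    if k.sum(): print(round(a,2),np.round(np.percentile(P[k][:,1],[5,50,95]),4))
m=(C[...,2]>.226)&(C[...,2]<.243)&(C[...,1]>.295)&(C[...,1]<.36)&(C[...,0]>.35)&(C[...,0]<.42)
print('handle',m.sum(),np.round(np.percentile(C[m],[3,50,97],axis=0),4).tolist())
E
```

```text
rack 273 [0.4989 0.2515 0.2303]
rack 285 [0.5925 0.262  0.2304]
rack 277 [0.4508 0.25   0.23  ]
rack 271 [0.5489 0.2613 0.2302]
rack 371 [0.4041 0.2538 0.232 ]
rack 83 [0.4734 0.2811 0.2322]
rack 53 [0.384  0.2719 0.2335]
t 48.95 tcp [0.4895 0.3425 0.3771] rot [ 79.3   89.88 174.6 ] w 0.0518 F [-0.3 -0.4  0.1] J [ 53.6  10.2   3.4  -0.1 -83.3 -48.3]
-174.69888302563803
0.4 [0.274  0.281  0.2882]
0.45 [0.2795 0.2865 0.2936]
0.5 [0.2843 0.2916 0.2994]
0.55 [0.2896 0.2965 0.3038]
0.6 [0.2949 0.302  0.3093]
0.65 [0.2997 0.307  0.3148]
handle 502 [[0.3833, 0.296, 0.2311], [0.3905, 0.3144, 0.2411], [0.395, 0.3317, 0.2428]]
```

View pics/w9.png

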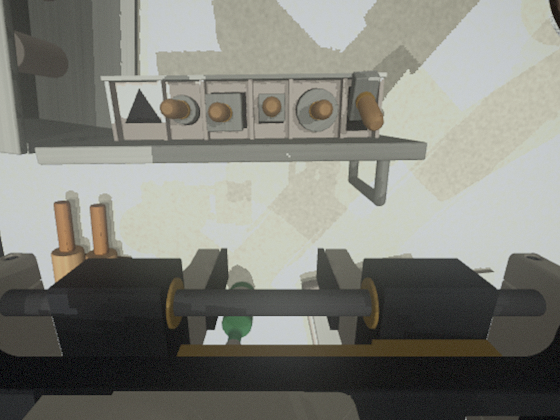

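```bash
python3 - <<'E'
from h import *
p=r.capture('wrist'); save('w10',p['color'],(150,60,440,160),2.7); C=cloud(p)
k=(C[...,0]>.38)&(C[...,0]<.428)&(C[...,1]>.21)&(C[...,1]<.28)
for z in np.arange(.165,.25,.006):
    j=k&(abs(C[...,2]-z)<.003)
    if j.sum()>5: print(round(z,3),j.sum(),np.round(np.percentile(C[j],[2,50,98],axis=0)[:,:2],3).tolist())
E
```

```text
0.171 679 [[0.386, 0.217], [0.412, 0.262], [0.428, 0.274]]
0.177 119 [[0.384, 0.216], [0.423, 0.248], [0.428, 0.276]]
0.183 541 [[0.382, 0.215], [0.419, 0.241], [0.427, 0.274]]
0.189 188 [[0.388, 0.211], [0.415, 0.244], [0.427, 0.26]]
0.195 145 [[0.395, 0.21], [0.417, 0.236], [0.426, 0.276]]
0.201 392 [[0.388, 0.211], [0.41, 0.226], [0.421, 0.272]]
0.207 320 [[0.398, 0.214], [0.41, 0.22], [0.421, 0.276]]
0.213 112 [[0.381, 0.235], [0.408, 0.241], [0.414, 0.274]]
0.219 95 [[0.399, 0.238], [0.411, 0.243], [0.425, 0.276]]
0.225 124 [[0.384, 0.242], [0.408, 0.249], [0.413, 0.275]]
0.231 166 [[0.396, 0.245], [0.408, 0.253], [0.424, 0.276]]
0.237 236 [[0.385, 0.25], [0.404, 0.257], [0.413, 0.275]]
0.243 20 [[0.387, 0.272], [0.419, 0.275], [0.428, 0.276]]
0.249 391 [[0.381, 0.272], [0.399, 0.277], [0.426, 0.28]]
```

View pics/w10.png

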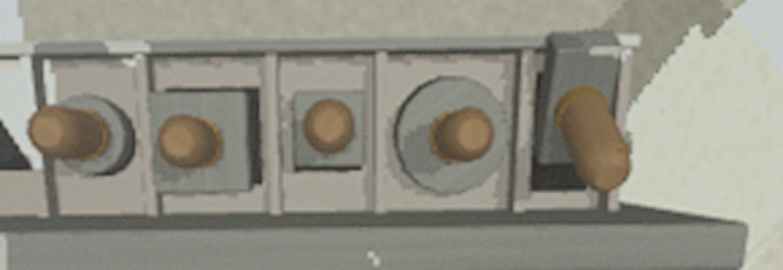

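```bash
python3 plan.py .4035,.244,.295,-174.6
```

```text
t 49.05 tcp [0.4898 0.3424 0.3777] rot [ 52.88  89.91 148.14] w 0.053 F [-0.1 -0.9  0.4] J [ 53.6  10.1   3.4  -0.1 -83.3 -48.3]
yaw -174.7
-> .4035,.244,.295,-174.6 N 1
   [0.552, 0.632, -0.601] [-0.003, 0.001, -0.002]
```

>>> send_rows(
  plan=[
    [[0.1,0.3,-0.3],[0,0,0]],
    [[0.2,0.63,-0.6],[0,0,0]],
    [[0.35,0.63,-0.6],[0,0,0]],
    [[0.5,0.63,-0.6],[0,0,0]],
    [[0.5,0.63,-0.6],[0,0,0]],
  ],
  jaw=-0.41,
)

```text
time_s: 49.55
tcp_pos: [0.4022, 0.2416, 0.3006]
eef_rot: [104.3, 89.8, -160.5]
contact_force: [-0.7, -0.4, 0.1]
gripper_width: 0.0265
```

```bash
python3 - <<'E'
from h import *
s=state(); p=r.capture('wrist'); save('w11',p['color'],(180,120,380,300),3); C=cloud(p)
k=(C[...,0]>.38)&(C[...,0]<.428)&(C[...,1]>.205)&(C[...,1]<.271)
for z in np.arange(.171,.25,.006):
    j=k&(abs(C[...,2]-z)<.002)
    if j.sum()>5: print(round(z,3),j.sum(),np.round(np.percentile(C[j],[2,50,98],axis=0)[:,:2],3).tolist())
# plane fit of head top & cylinder-ish via colour (brown)
c=p['color'].astype(int); br=k&(c[...,0]-c[...,2]>25)&(C[...,2]>.195)
P=C[br]; print('brown',len(P)); 
for z in np.arange(.198,.245,.006):
    Q=P[abs(P[:,2]-z)<.003]
    if len(Q)>5: print(round(z,3),len(Q),np.round(Q.min(0)[:2],4),np.round(Q.max(0)[:2],4))
g=k&(c[...,0]-c[...,2]<15)&(C[...,2]>.188)&(C[...,2]<.212); Q=C[g]; A=np.c_[Q[:,:2],np.ones(len(Q))]; print('head plane',len(Q),np.linalg.lstsq(A,Q[:,2],rcond=None)[0])
E
```

```text
t 49.55 tcp [0.4022 0.2416 0.3006] rot [ 104.29   89.75 -160.51] w 0.0265 F [-0.7 -0.4  0.1] J [ 55.   -1.1 -18.7  -0.1 -72.6 -49.8]
0.171 605 [[0.386, 0.209], [0.393, 0.248], [0.428, 0.27]]
0.177 61 [[0.388, 0.208], [0.41, 0.211], [0.423, 0.269]]
0.183 467 [[0.382, 0.209], [0.393, 0.241], [0.426, 0.27]]
0.189 133 [[0.387, 0.208], [0.395, 0.212], [0.427, 0.251]]
0.195 97 [[0.395, 0.208], [0.411, 0.211], [0.422, 0.242]]
0.201 352 [[0.397, 0.211], [0.409, 0.226], [0.42, 0.238]]
0.207 291 [[0.398, 0.214], [0.408, 0.219], [0.42, 0.239]]
0.213 90 [[0.396, 0.235], [0.406, 0.238], [0.413, 0.244]]
0.219 97 [[0.396, 0.238], [0.405, 0.241], [0.413, 0.248]]
0.225 108 [[0.395, 0.242], [0.405, 0.245], [0.413, 0.251]]
0.231 133 [[0.396, 0.245], [0.405, 0.249], [0.412, 0.258]]
0.237 180 [[0.398, 0.249], [0.403, 0.254], [0.409, 0.26]]
brown 3969
0.198 24 [0.3967 0.2288] [0.4143 0.2405]
0.204 158 [0.3967 0.2286] [0.4147 0.2408]
0.21 116 [0.3964 0.2315] [0.4133 0.2434]
0.216 129 [0.3963 0.2361] [0.4131 0.2472]
0.222 154 [0.3952 0.2385] [0.413  0.2516]
0.228 164 [0.395  0.2428] [0.4125 0.2555]
0.234 327 [0.3956 0.2461] [0.4114 0.2628]
0.24 45 [0.4001 0.2501] [0.4079 0.2575]
head plane 932 [0.07654266 0.02476516 0.16365291]
```

View pics/w11.png

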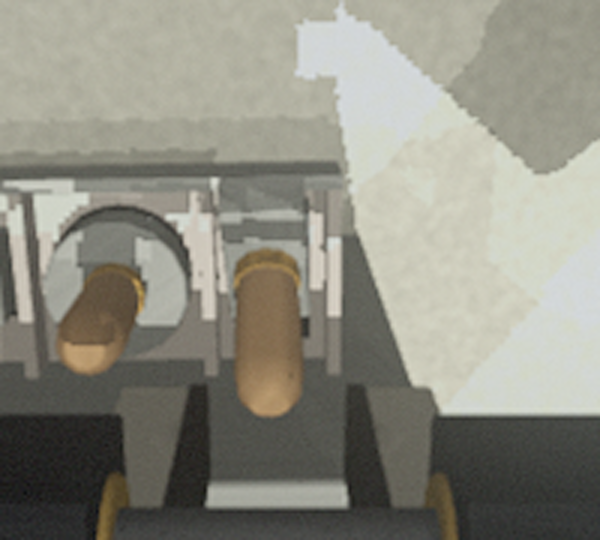

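>>> send_rows(
  plan=[
    [[0.15,-0.01,0.04],[0,0,0]],
    [[0.35,-0.01,0.04],[0,0,0]],
    [[0.52,-0.01,0.04],[0,0,0]],
    [[0.52,-0.01,0.04],[0,0,0]],
    [[0.52,-0.01,0.04],[0,0,0]],
  ],
)

```text
time_s: 50.1
tcp_pos: [0.4053, 0.2495, 0.2256]
eef_rot: [123.0, 89.9, -141.8]
contact_force: [0.5, 0.3, 0.6]
gripper_width: 0.0255
```

```bash
python3 plan.py .404,.2475,.222,-174.6
```

```text
t 50.1 tcp [0.4053 0.2495 0.2256] rot [ 122.95   89.91 -141.82] w 0.0255 F [0.5 0.3 0.6] J [ 55.4   2.4 -25.2  -0.  -62.4 -50.1]
yaw -174.8
-> .404,.2475,.222,-174.6 N 1
   [0.024, 0.01, -0.012] [-0.004, -0.001, -0.002]
```

Good position; grip, then lift 25 mm.

>>> send_rows(
  plan=[
    [[0.02,0.008,0],[0,0,0]],
    [[0.02,0.008,0],[0,0,0]],
    [[0.02,0.008,0],[0,0,0]],
    [[0.02,0.008,0],[0,0,0]],
    [[0.02,0.008,0],[0,0,0]],
  ],
  jaw=-1,
  force=35,
)

```text
time_s: 50.6
tcp_pos: [0.4049, 0.2501, 0.2237]
eef_rot: [-47.5, 89.9, 47.7]
contact_force: [1.3, 0.4, 6.1]
gripper_width: 0.0172
```

>>> send_rows(
  plan=[
    [[-0.08,0,0],[0,0,0]],
    [[-0.16,0,0],[0,0,0]],
    [[-0.25,0,0],[0,0,0]],
    [[-0.3,0,0],[0,0,0]],
    [[-0.3,0,0],[0,0,0]],
  ],
)

```text
time_s: 51.1
tcp_pos: [0.4051, 0.2504, 0.27]
eef_rot: [-44.3, 89.8, 50.9]
contact_force: [-1.1, -0.5, -1.8]
gripper_width: 0.0169
```

```bash
python3 - <<'E'
from h import *
s=state(); p=r.capture('wrist'); save('w12',p['color'],(180,120,380,300),3); q=r.capture('side'); C=cloud(q)
t=np.array(s['tcp_pos']); k=(abs(C[...,0]-.404)<.03)&(C[...,1]>.2)&(C[...,1]<.26)&(C[...,2]<t[2]+.02)&(C[...,2]>.165); c=q['color'].astype(int)
P=C[k]; print(k.sum(),np.round(np.percentile(P,[2,50,98],axis=0),3).tolist()); v,u=np.nonzero(k); print(u.min(),u.max(),v.min(),v.max())
save('s12',q['color'],(180,110,340,220),4.5)
E
```

```text
t 51.1 tcp [0.4051 0.2504 0.27  ] rot [-44.32  89.82  50.94] w 0.0169 F [-1.1 -0.5 -1.8] J [ 55.5   0.4 -21.3   0.  -68.1 -50.2]
384 [[0.384, 0.205, 0.166], [0.409, 0.235, 0.248], [0.432, 0.256, 0.288]]
227 246 129 169
```

View pics/w12.png

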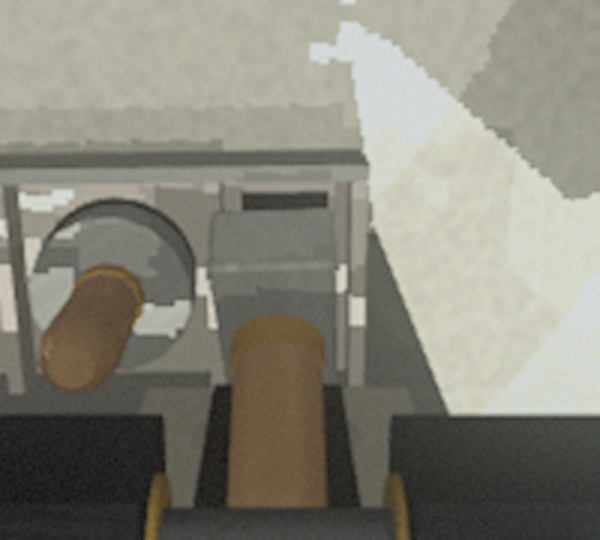

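>>> send_rows(
  plan=[
    [[0,0,-0.03],[0,-0.12,0]],
    [[0,0,-0.03],[0,-0.25,0]],
    [[0,0,-0.03],[0,-0.4,0]],
    [[0,0,-0.03],[0,-0.5,0]],
    [[0,0,-0.03],[0,-0.6,0]],
  ],
)

```text
time_s: 51.7
tcp_pos: [0.4047, 0.2451, 0.2682]
eef_rot: [-0.1, 62.8, 95.2]
contact_force: [-0.9, -1.0, -2.2]
gripper_width: 0.0172
```

>>> send_rows(
  plan=[
    [[0,0,0],[0,0,0]],
    [[0,0,0],[0,0,0]],
    [[0,0,0],[0,0,0]],
    [[0,0,0],[0,0,0]],
    [[0,0,0],[0,0,0]],
  ],
)

```text
time_s: 52.2
tcp_pos: [0.4043, 0.2457, 0.2681]
eef_rot: [-0.0, 62.8, 95.3]
contact_force: [0.1, -0.2, -0.7]
gripper_width: 0.0171
```

```bash
cat > tilt.py <<'E'
from h import *
s=state(); R=Rnow(s); t=np.array(s['tcp_pos']); print('tool x',np.round(R[:,0],3))
p=r.capture('wrist'); save('w13',p['color'],(180,120,380,300),3); C=cloud(p); c=p['color'].astype(int)
k=(C[...,0]>.388)&(C[...,0]<.422)&(C[...,1]>.2)&(C[...,1]<.272)&(C[...,2]<t[2]+.02)&(C[...,2]>t[2]-.07)
v,u=np.nonzero(k); print(u.min(),u.max(),v.min(),v.max())
for y in np.arange(.2,.272,.003):
    Q=C[k&(abs(C[...,1]-y)<.0015)&(abs(C[...,0]-.404)<.012)]
    if len(Q)>2: print(round(y,3),len(Q),np.round(np.percentile(Q[:,2],[5,50,95]),4))
E
python3 tilt.py
```

```text
t 52.2 tcp [0.4043 0.2457 0.2681] rot [-5.000e-02  6.282e+01  9.528e+01] w 0.0171 F [ 0.1 -0.2 -0.7] J [ 34.8  -2.8 -19.  -26.7 -62.3 -19.3]
tool x [-0.042  0.455 -0.89 ]
237 308 189 288
0.221 210 [0.2237 0.2291 0.237 ]
0.224 578 [0.224  0.2336 0.2838]
0.227 242 [0.237  0.2383 0.285 ]
0.23 216 [0.237  0.238  0.2805]
0.233 205 [0.2367 0.2377 0.2792]
0.236 287 [0.2367 0.2397 0.271 ]
0.239 1219 [0.2374 0.2568 0.2744]
0.242 781 [0.2374 0.2619 0.2758]
0.245 236 [0.2366 0.2574 0.2739]
0.248 63 [0.2361 0.2429 0.2723]
0.251 17 [0.2358 0.2361 0.238 ]
0.254 17 [0.2352 0.236  0.2367]
0.257 18 [0.2352 0.2359 0.2362]
0.26 9 [0.2353 0.2359 0.2361]
```

```bash
python3 - <<'E'
from h import *
s=r.get_state(); R=Rnow(s); t=np.array(s['tcp_pos'])
for tg in ([.4035,.2475,.240],[.4035,.2475,.219]): print(np.round(R.T@(np.array(tg)-t)/.15,3))
E
```

```text
[ 0.173  0.005 -0.075]
[ 0.298  0.005 -0.139]
```

>>> send_rows(
  plan=[
    [[0.08,0.005,-0.03],[0,-0.07,0]],
    [[0.17,0.005,-0.075],[0,-0.07,0]],
    [[0.22,0.005,-0.1],[0,-0.07,0]],
    [[0.27,0.005,-0.125],[0,-0.07,0]],
    [[0.298,0.005,-0.14],[0,-0.07,0]],
  ],
)

```text
time_s: 52.75
tcp_pos: [0.4033, 0.2474, 0.2179]
eef_rot: [0.0, 59.7, 95.4]
contact_force: [0.8, -0.7, -2.0]
gripper_width: 0.0174
```

```bash
python3 tilt.py; python3 - <<'E'
from h import *
s=r.get_state(); R=Rnow(s)
print(np.round(R.T@np.array([0,0,-.001])/.15,4), 'up60',np.round(R.T@np.array([0,0,.06])/.15,3), 'back',np.round(R.T@np.array([0,-.05,.09])/.15,3))
E
```

```text
t 52.75 tcp [0.4033 0.2474 0.2179] rot [5.000e-02 5.972e+01 9.537e+01] w 0.0174 F [ 0.8 -0.7 -2. ] J [ 31.4   0.4 -22.1 -32.4 -57.7 -10.8]
tool x [-0.047  0.502 -0.864]
236 310 162 288
0.209 523 [0.1679 0.1797 0.1901]
0.212 1029 [0.1679 0.1812 0.1906]
0.215 84 [0.1895 0.1901 0.1909]
0.224 31 [0.18   0.2332 0.2356]
0.227 491 [0.1792 0.1841 0.2328]
0.23 267 [0.1848 0.1869 0.2318]
0.233 223 [0.1856 0.1868 0.2284]
0.236 221 [0.1855 0.1867 0.222 ]
0.239 304 [0.1857 0.2003 0.2229]
0.242 1497 [0.1867 0.2081 0.2249]
0.245 545 [0.1865 0.2064 0.224 ]
0.248 195 [0.186  0.2002 0.2224]
0.251 41 [0.1859 0.187  0.2064]
0.254 20 [0.1855 0.1864 0.1872]
0.257 11 [0.185  0.1865 0.1868]
0.26 11 [0.1853 0.1861 0.1871]
0.263 11 [0.1851 0.1861 0.1865]
[ 0.0058 -0.     -0.0034] up60 [-0.345  0.     0.202] back [-0.685  0.031  0.016]
```

View pics/w13.png

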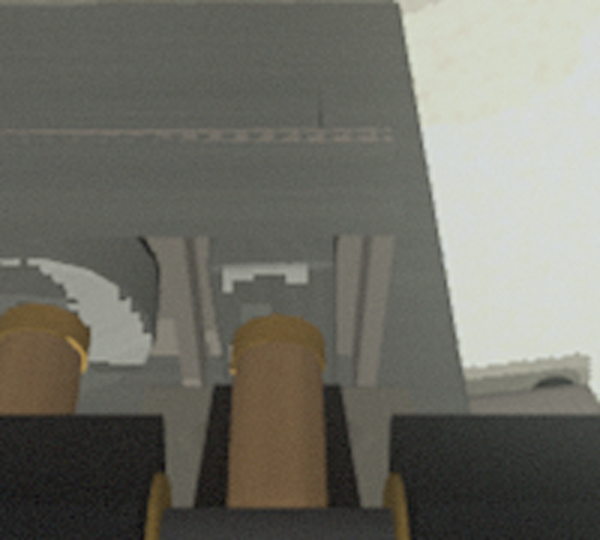

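>>> send_rows(
  plan=[
    [[0,0,0],[0,0,0]],
    [[0,0,0],[0,0,0]],
    [[0,0,0],[0,0,0]],
    [[0,0,0],[0,0,0]],
    [[0,0,0],[0,0,0]],
  ],
  jaw=-0.41,
)

```text
time_s: 53.3
tcp_pos: [0.4034, 0.2476, 0.2183]
eef_rot: [-0.0, 59.7, 95.3]
contact_force: [-1.4, 0.2, -0.1]
gripper_width: 0.0257
```

>>> send_rows(
  plan=[
    [[-0.15,0,0],[0,0,0]],
    [[-0.35,0,0],[0,0,0]],
    [[-0.6,0,0],[0,0,0]],
    [[-0.75,0,0],[0,0,0]],
    [[-0.75,0,0],[0,0,0]],
  ],
)

```text
time_s: 53.8
tcp_pos: [0.4102, 0.1902, 0.3187]
eef_rot: [-0.7, 59.6, 94.7]
contact_force: [-0.3, -0.4, -0.7]
gripper_width: 0.026
```

>>> send_rows(
  plan=[
    [[-0.1,0,0],[0,0.15,0]],
    [[-0.2,0,0],[0,0.3,0]],
    [[-0.2,0,0],[0,0.45,0]],
    [[-0.2,0,0],[0,0.6,0]],
    [[-0.2,0,0],[0,0.67,0]],
  ],
)

```text
time_s: 54.3
tcp_pos: [0.4111, 0.1761, 0.3443]
eef_rot: [-96.9, 89.6, -1.5]
contact_force: [0.0, 0.7, -0.5]
gripper_width: 0.0257
```

```bash
python3 plan.py .45,.335,.37,-174.6
```

```text
t 54.3 tcp [0.4111 0.1761 0.3443] rot [-96.94  89.62  -1.54] w 0.0257 F [ 0.   0.7 -0.5] J [ 48.8  -5.  -16.9   0.3 -77.8 -43.5]
yaw -174.6
-> .45,.335,.37,-174.6 N 2
   [-0.085, -0.18, 0.515] [-0.0, -0.001, 0.008]
   [-0.086, -0.179, 0.515] [-0.0, 0.0, 0.0]
```

>>> send_rows(
  plan=[
    [[-0.2,-0.35,0.4],[0,0,0.008]],
    [[-0.2,-0.35,0.8],[0,0,0.008]],
    [[-0.2,-0.35,1.0],[0,0,0.008]],
    [[-0.2,-0.35,1.0],[0,0,0.008]],
    [[-0.2,-0.35,1.0],[0,0,0.008]],
  ],
  jaw=0.2,
)

```text
time_s: 54.8
tcp_pos: [0.4487, 0.333, 0.3726]
eef_rot: [145.3, 89.8, -119.2]
contact_force: [-0.1, -0.4, -1.0]
gripper_width: 0.052
```

```bash
python3 chk.py; python3 - <<'E'
from h import *
p=r.capture('wrist'); save('w14',p['color'],(130,50,450,260),2.5); C=cloud(p)
m=(abs(C[...,2]-.248)<.004)&(C[...,1]>.25)&(C[...,1]<.33)&(C[...,0]>.35)&(C[...,0]<.69); P=C[m]
for a in np.arange(.4,.69,.1):
    k=abs(P[:,0]-a)<.006
    if k.sum(): print(round(a,2),np.round(np.percentile(P[k][:,1],[5,50,95]),4))
m=(C[...,2]>.232)&(C[...,2]<.243)&(C[...,1]>.292)&(C[...,1]<.37)&(C[...,0]>.35)&(C[...,0]<.42); print(m.sum(),np.round(np.percentile(C[m],[3,50,97],axis=0),4).tolist())
E
python3 plan.py .387,.327,.30,-174.6 .387,.327,.226,-174.6
```

```text
rack 299 [0.5924 0.2623 0.2301]
rack 280 [0.4987 0.2523 0.2305]
rack 278 [0.4504 0.2508 0.2303]
rack 282 [0.5483 0.2619 0.23  ]
rack 268 [0.4045 0.2499 0.2302]
rack 138 [0.4691 0.2815 0.232 ]
rack 44 [0.4148 0.2761 0.2332]
rack 39 [0.378  0.2724 0.2314]
0.4 [0.2754 0.2823 0.2896]
0.5 [0.2849 0.292  0.2991]
0.6 [0.2953 0.3021 0.3096]
508 [[0.3827, 0.2932, 0.237], [0.3896, 0.3121, 0.2413], [0.3951, 0.3324, 0.2428]]
t 54.9 tcp [0.4487 0.3304 0.3735] rot [ 152.92   89.87 -111.63] w 0.0527 F [-0.1 -0.4 -0.8] J [ 56.5   6.2  -1.8   0.  -82.1 -51.1]
yaw -174.6
-> .387,.327,.30,-174.6 N 1
   [0.49, 0.411, 0.017] [0.001, -0.003, -0.001]
-> .387,.327,.226,-174.6 N 1
   [0.493, 0.0, 0.0] [0.0, 0.0, 0.0]
```

View pics/w14.png

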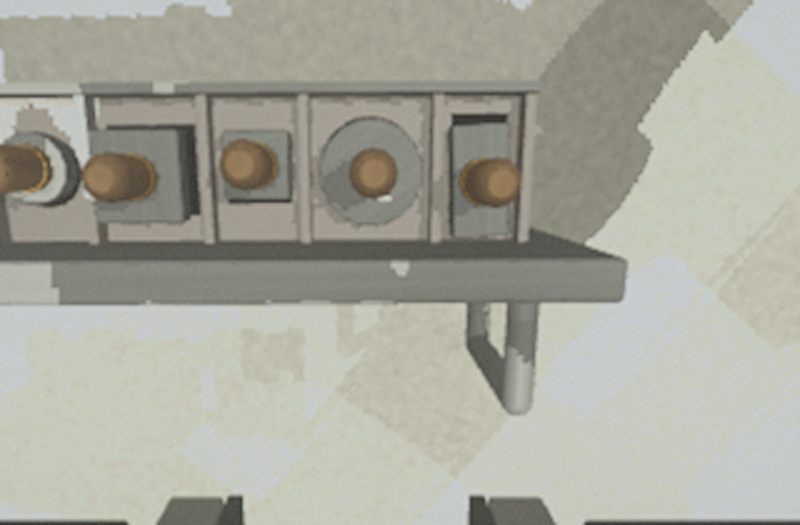

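>>> send_rows(
  plan=[
    [[0.1,0.2,0],[0,0,0]],
    [[0.25,0.41,0],[0,0,0]],
    [[0.45,0.41,0],[0,0,0]],
    [[0.45,0.41,0],[0,0,0]],
    [[0.45,0.41,0],[0,0,0]],
  ],
)

```text
time_s: 55.4
tcp_pos: [0.3878, 0.3237, 0.3071]
eef_rot: [172.0, 89.9, -92.5]
contact_force: [1.2, -0.6, -0.0]
gripper_width: 0.0527
```

```bash
python3 plan.py .3865,.3265,.226,-174.6; python3 - <<'E'
from h import *
C=cloud(r.capture('wrist')); m=(C[...,2]>.232)&(C[...,2]<.243)&(C[...,1]>.295)&(C[...,1]<.37)&(C[...,0]>.35)&(C[...,0]<.42); print(m.sum(),np.round(np.percentile(C[m],[2,50,98],axis=0),4).tolist())
E
```

```text
t 55.4 tcp [0.3878 0.3237 0.3071] rot [172.04  89.88 -92.53] w 0.0527 F [ 1.2 -0.6 -0. ] J [ 62.2   2.3 -14.5   0.1 -73.3 -56.8]
yaw -174.6
-> .3865,.3265,.226,-174.6 N 1
   [0.54, 0.007, 0.02] [0.001, -0.003, -0.0]
732 [[0.3817, 0.2957, 0.2378], [0.388, 0.3134, 0.2414], [0.3944, 0.3324, 0.2428]]
```

>>> send_rows(
  plan=[
    [[0.25,0.005,0.02],[0,0,0]],
    [[0.53,0.005,0.02],[0,0,0]],
    [[0.53,0.005,0.02],[0,0,0]],
    [[0.53,0.005,0.02],[0,0,0]],
    [[0.53,0.005,0.02],[0,0,0]],
  ],
)

```text
time_s: 55.95
tcp_pos: [0.3886, 0.3283, 0.2309]
eef_rot: [-68.4, 89.8, 27.1]
contact_force: [0.4, -0.3, -0.1]
gripper_width: 0.0525
```

>>> send_rows(
  plan=[
    [[0,0,0],[0,0,0]],
    [[0,0,0],[0,0,0]],
    [[0,0,0],[0,0,0]],
    [[0,0,0],[0,0,0]],
    [[0,0,0],[0,0,0]],
  ],
  jaw=-1,
  force=20,
)

```text
time_s: 56.45
tcp_pos: [0.3885, 0.3283, 0.231]
eef_rot: [-67.9, 89.8, 27.5]
contact_force: [0.6, -0.8, 0.1]
gripper_width: 0.0182
```

>>> send_rows(
  plan=[
    [[0,0,0],[0,0,0]],
    [[0,0,0],[0,0,0]],
    [[0,0,0],[0,0,0]],
    [[0,0,0],[0,0,0]],
    [[0,0,0],[0,0,0]],
  ],
)

```text
time_s: 56.95
tcp_pos: [0.3859, 0.3279, 0.2308]
eef_rot: [43.1, 89.9, 138.6]
contact_force: [-16.8, 0.4, 11.0]
gripper_width: 0.0115
```

```bash
python3 arc.py .706 .314 -10 1 .2255
```

```text
t 56.95 tcp [0.3859 0.3279 0.2308] rot [ 43.15  89.91 138.57] w 0.0115 F [-16.8   0.4  11. ] J [ 62.5   5.2 -21.4  -0.1 -63.4 -57.1]
yaw -174.5759635960618
rad 0.3204127268049752 ang 177.5073810998544
 [[[0.036,0.009,-0.074],[-0.044,0.001,-0.001]],[[0.035,0.015,-0.148],[-0.089,0.002,-0.001]],[[0.035,0.019,-0.223],[-0.133,0.002,-0.001]],[[0.035,0.02,-0.297],[-0.178,0.002,-0.001]],[[0.035,0.019,-0.372],[-0.222,0.002,-0.001]]]
```

>>> send_rows(
  plan=[
    [[0,0.009,-0.074],[-0.045,0,0]],
    [[0,0.015,-0.148],[-0.09,0,0]],
    [[0,0.019,-0.223],[-0.133,0,0]],
    [[0,0.02,-0.297],[-0.178,0,0]],
    [[0,0.019,-0.372],[-0.222,0,0]],
  ],
)

```text
time_s: 57.45
tcp_pos: [0.3881, 0.272, 0.2309]
eef_rot: [26.6, 89.9, 132.1]
contact_force: [-0.7, 0.6, 0.2]
gripper_width: 0.0116
```

```bash
python3 arc.py .706 .314 -10 1 .2308
```

```text
t 57.45 tcp [0.3881 0.272  0.2309] rot [ 26.63  89.88 132.14] w 0.0116 F [-0.7  0.6  0.2] J [ 58.8   1.9 -25.   -0.1 -63.1 -43.2]
yaw -164.48786282333546
rad 0.3206437880104073 ang -172.47262210712796
 [[[0.0,0.009,-0.074],[-0.044,0.002,-0.001]],[[0.0,0.016,-0.148],[-0.089,0.002,-0.001]],[[-0.0,0.019,-0.223],[-0.133,0.002,-0.001]],[[-0.0,0.021,-0.298],[-0.178,0.002,-0.001]],[[-0.0,0.019,-0.372],[-0.222,0.002,-0.001]]]
```

Tracking well; continue in 10° steps.

>>> send_rows(
  plan=[
    [[0,0.009,-0.074],[-0.045,0,0]],
    [[0,0.015,-0.148],[-0.09,0,0]],
    [[0,0.019,-0.223],[-0.133,0,0]],
    [[0,0.02,-0.297],[-0.178,0,0]],
    [[0,0.019,-0.372],[-0.222,0,0]],
  ],
)

```text
time_s: 57.95
tcp_pos: [0.4002, 0.2172, 0.2309]
eef_rot: [13.7, 89.9, 129.3]
contact_force: [-1.1, 1.7, 0.9]
gripper_width: 0.0115
```

>>> send_rows(
  plan=[
    [[0,0.009,-0.074],[-0.045,0,0]],
    [[0,0.015,-0.148],[-0.09,0,0]],
    [[0,0.019,-0.223],[-0.133,0,0]],
    [[0,0.02,-0.297],[-0.178,0,0]],
    [[0,0.019,-0.372],[-0.222,0,0]],
  ],
)

```text
time_s: 58.45
tcp_pos: [0.4217, 0.1653, 0.2309]
eef_rot: [6.4, 89.8, 132.1]
contact_force: [-1.8, 1.7, 1.4]
gripper_width: 0.0119
```

>>> send_rows(
  plan=[
    [[0,0.009,-0.074],[-0.045,0,0]],
    [[0,0.015,-0.148],[-0.09,0,0]],
    [[0,0.019,-0.223],[-0.133,0,0]],
    [[0,0.02,-0.297],[-0.178,0,0]],
    [[0,0.019,-0.372],[-0.222,0,0]],
  ],
)

```text
time_s: 58.95
tcp_pos: [0.4518, 0.1178, 0.2308]
eef_rot: [5.9, 89.8, 141.7]
contact_force: [-1.1, 0.3, 2.0]
gripper_width: 0.0111
```

```bash
python3 arc.py .706 .314 -10 1 .2308
```

```text
t 58.95 tcp [0.4518 0.1178 0.2308] rot [  5.94  89.83 141.69] w 0.0111 F [-1.1  0.3  2. ] J [ 38.7   1.3 -25.6  -0.2 -63.1   7.1]
yaw -134.25038844195822
rad 0.32106566727524727 ang -142.3364676656528
 [[[0.0,0.009,-0.074],[-0.044,0.004,-0.0]],[[-0.0,0.016,-0.149],[-0.089,0.004,-0.0]],[[-0.0,0.02,-0.223],[-0.133,0.004,-0.0]],[[-0.001,0.021,-0.298],[-0.178,0.004,-0.0]],[[-0.001,0.02,-0.373],[-0.222,0.004,-0.0]]]
```

>>> send_rows(
  plan=[
    [[0,0.009,-0.074],[-0.045,0,0]],
    [[0,0.015,-0.148],[-0.09,0,0]],
    [[0,0.02,-0.223],[-0.133,0,0]],
    [[0,0.02,-0.297],[-0.178,0,0]],
    [[0,0.02,-0.372],[-0.222,0,0]],
  ],
)

```text
time_s: 59.45
tcp_pos: [0.4899, 0.0763, 0.2309]
eef_rot: [1.9, 89.8, 147.8]
contact_force: [-0.3, 1.1, 1.2]
gripper_width: 0.0117
```

>>> send_rows(
  plan=[
    [[0,0.009,-0.074],[-0.045,0,0]],
    [[0,0.015,-0.148],[-0.09,0,0]],
    [[0,0.02,-0.223],[-0.133,0,0]],
    [[0,0.02,-0.297],[-0.178,0,0]],
    [[0,0.02,-0.372],[-0.222,0,0]],
  ],
)

```text
time_s: 59.95
tcp_pos: [0.5346, 0.0421, 0.2309]
eef_rot: [-1.1, 89.8, 154.8]
contact_force: [-0.4, 1.2, 2.0]
gripper_width: 0.0118
```

>>> send_rows(
  plan=[
    [[0,0.009,-0.074],[-0.045,0,0]],
    [[0,0.015,-0.148],[-0.09,0,0]],
    [[0,0.02,-0.223],[-0.133,0,0]],
    [[0,0.02,-0.297],[-0.178,0,0]],
    [[0,0.02,-0.372],[-0.222,0,0]],
  ],
)

```text
time_s: 60.45
tcp_pos: [0.5845, 0.0163, 0.2309]
eef_rot: [-1.1, 89.8, 164.9]
contact_force: [-1.1, 0.9, 3.2]
gripper_width: 0.0117
```

```bash
python3 arc.py .706 .314 -10 1 .2308;python3 arc.py .706 .314 -3 1 .2308
```

```text
t 60.45 tcp [0.5845 0.0163 0.2309] rot [ -1.11  89.81 164.88] w 0.0117 F [-1.1  0.9  3.2] J [ 20.7  12.8 -12.1  -0.1 -65.3  55.4]
yaw -104.01497827249428
rad 0.32158054883013903 ang -112.19791105783798
 [[[0.0,0.009,-0.074],[-0.044,0.004,0.0]],[[-0.0,0.016,-0.149],[-0.089,0.004,0.0]],[[-0.0,0.02,-0.223],[-0.133,0.004,0.0]],[[-0.001,0.022,-0.298],[-0.178,0.004,0.0]],[[-0.001,0.021,-0.373],[-0.222,0.004,0.0]]]
t 60.45 tcp [0.5845 0.0163 0.2309] rot [ -1.11  89.81 164.88] w 0.0117 F [-1.1  0.9  3.2] J [ 20.7  12.8 -12.1  -0.1 -65.3  55.4]
yaw -104.01497827249428
rad 0.32158054883013903 ang -112.19791105783798
 [[[0.0,0.003,-0.022],[-0.013,0.004,0.0]],[[0.0,0.006,-0.045],[-0.027,0.004,0.0]],[[0.0,0.009,-0.067],[-0.04,0.004,0.0]],[[0.0,0.011,-0.089],[-0.053,0.004,0.0]],[[0.0,0.013,-0.111],[-0.067,0.004,0.0]]]
```

10° more slowly (two calls), then small pushes with the force watched.

>>> send_rows(
  plan=[
    [[0,0.006,-0.045],[-0.027,0,0]],
    [[0,0.011,-0.089],[-0.053,0,0]],
    [[0,0.014,-0.134],[-0.08,0,0]],
    [[0,0.017,-0.178],[-0.107,0,0]],
    [[0,0.02,-0.223],[-0.133,0,0]],
  ],
)

```text
time_s: 60.95
tcp_pos: [0.6166, 0.005, 0.2309]
eef_rot: [-4.2, 89.8, 167.9]
contact_force: [-2.1, 0.7, 2.4]
gripper_width: 0.0115
```

>>> send_rows(
  plan=[
    [[0,0.005,-0.037],[-0.022,0,0]],
    [[0,0.009,-0.074],[-0.045,0,0]],
    [[0,0.012,-0.11],[-0.067,0,0]],
    [[0,0.016,-0.148],[-0.09,0,0]],
    [[0,0.016,-0.148],[-0.09,0,0]],
  ],
)

```text
time_s: 61.45
tcp_pos: [0.6394, -0.0007, 0.2309]
eef_rot: [-4.4, 89.9, 171.8]
contact_force: [0.5, -2.1, 2.1]
gripper_width: 0.0112
```

>>> send_rows(
  plan=[
    [[0,0.003,-0.02],[-0.013,0,0]],
    [[0,0.005,-0.037],[-0.022,0,0]],
    [[0,0.005,-0.05],[-0.03,0,0]],
    [[0,0.005,-0.05],[-0.03,0,0]],
    [[0,0.005,-0.05],[-0.03,0,0]],
  ],
)

```text
time_s: 61.95
tcp_pos: [0.647, -0.0022, 0.2309]
eef_rot: [3.3, 89.9, -179.2]
contact_force: [1.7, -4.1, 1.7]
gripper_width: 0.0115
```

```bash
python3 arc.py .706 .314 -2 1 .2308
```

```text
t 61.95 tcp [ 0.647  -0.0022  0.2309] rot [   3.3    89.9  -179.21] w 0.0115 F [ 1.7 -4.1  1.7] J [ 17.   18.5  -4.2  -0.  -67.4  70.5]
yaw -92.50412915681129
rad 0.32169865163826555 ang -100.56764670812878
 [[[0.001,0.002,-0.015],[-0.009,0.002,-0.0]],[[0.001,0.004,-0.03],[-0.018,0.002,-0.0]],[[0.001,0.006,-0.045],[-0.027,0.002,-0.0]],[[0.001,0.008,-0.059],[-0.036,0.002,-0.0]],[[0.001,0.009,-0.074],[-0.044,0.002,-0.0]]]
```

>>> send_rows(
  plan=[
    [[0,0.001,-0.01],[-0.005,0,0]],
    [[0,0.002,-0.02],[-0.01,0,0]],
    [[0,0.003,-0.03],[-0.015,0,0]],
    [[0,0.003,-0.04],[-0.015,0,0]],
    [[0,0.003,-0.04],[-0.015,0,0]],
  ],
)

```text
time_s: 62.45
tcp_pos: [0.6477, -0.0024, 0.2306]
eef_rot: [-1.0, 89.3, 177.2]
contact_force: [-22.3, 4.3, 14.5]
gripper_width: 0.0115
```

```bash
python3 arc.py .706 .314 -2 1 .2308
```

```text
t 62.45 tcp [ 0.6477 -0.0024  0.2306] rot [ -0.98  89.32 177.2 ] w 0.0115 F [-22.3   4.3  14.5] J [ 16.9  18.9  -3.6  -0.2 -68.1  71.4]
yaw -91.82213097486061
rad 0.32169862431575863 ang -100.4469059407296
 [[[-0.001,0.002,-0.015],[-0.009,0.015,0.0]],[[-0.001,0.004,-0.03],[-0.018,0.015,0.0]],[[-0.002,0.006,-0.044],[-0.027,0.015,0.0]],[[-0.002,0.008,-0.059],[-0.036,0.015,0.0]],[[-0.002,0.01,-0.074],[-0.044,0.015,0.001]]]
```

>>> send_rows(
  plan=[
    [[0,0,0],[0,0,0]],
    [[0,0,0],[0,0,0]],
    [[0,0,0],[0,0,0]],
    [[0,0,0],[0,0,0]],
    [[0,0,0],[0,0,0]],
  ],
  jaw=0.1,
)

```text
time_s: 62.95
tcp_pos: [0.6479, -0.0023, 0.2303]
eef_rot: [-1.1, 89.3, 177.0]
contact_force: [-0.1, -0.1, 0.3]
gripper_width: 0.0448
```

>>> send_rows(
  plan=[
    [[-0.15,0,0],[0,0,0]],
    [[-0.35,0,0],[0,0,0]],
    [[-0.6,0,0],[0,0,0]],
    [[-0.8,0,0],[0,0,0]],
    [[-0.8,0,0],[0,0,0]],
  ],
)

```text
time_s: 63.45
tcp_pos: [0.6512, -0.0026, 0.3557]
eef_rot: [-18.4, 89.8, 159.7]
contact_force: [0.2, -0.2, 0.3]
gripper_width: 0.0482
```

>>> send_rows(
  plan=[
    [[-0.2,-0.2,0.5],[0,0,0]],
    [[-0.4,-0.4,1],[0,0,0]],
    [[-0.4,-0.4,1],[0,0,0]],
    [[-0.4,-0.4,1],[0,0,0]],
    [[-0.4,-0.4,1],[0,0,0]],
  ],
)

```text
time_s: 63.95
tcp_pos: [0.5018, 0.0628, 0.419]
eef_rot: [-105.0, 89.8, 73.3]
contact_force: [-0.9, -0.7, 0.2]
gripper_width: 0.0481
```

```bash
python3 - <<'E'
from h import *
s=state(); q=r.capture('side'); V=cloud(q); p=r.capture('wrist'); C=cloud(p)
save('s16',q['color'],(150,90,480,420),1.8)
for nm,K in (('wrist',C),('side',V)):
    m=(K[...,2]>.243)&(K[...,2]<.2505)&(K[...,0]>.66)&(K[...,0]<.74)
    for y in np.arange(-.02,.3,.06):
        Q=K[m&(abs(K[...,1]-y)<.006)]
        if len(Q)>3: print(nm,round(y,2),len(Q),np.round(np.percentile(Q[:,0],[3,50,97]),4))
m=(abs(C[...,2]-.253)<.002)&(C[...,0]>.69)
for y in np.arange(-.02,.3,.06):
    Q=C[m&(abs(C[...,1]-y)<.006)]
    if len(Q)>3: print('cabtop front',round(y,2),np.round(np.percentile(Q[:,0],[1]),4))
E
```

```text
t 63.95 tcp [0.5018 0.0628 0.419 ] rot [-105.01   89.77   73.29] w 0.0481 F [-0.9 -0.7  0.2] J [ 29.3   0.4  -2.3  -0.2 -87.1  59. ]
side -0.02 49 [0.6877 0.7116 0.7371]
side 0.04 43 [0.6922 0.7125 0.7383]
side 0.1 31 [0.6938 0.715  0.7384]
side 0.16 28 [0.695  0.7141 0.7372]
side 0.22 21 [0.6974 0.7152 0.7377]
side 0.28 23 [0.7019 0.7161 0.7387]
```

View pics/s16.png

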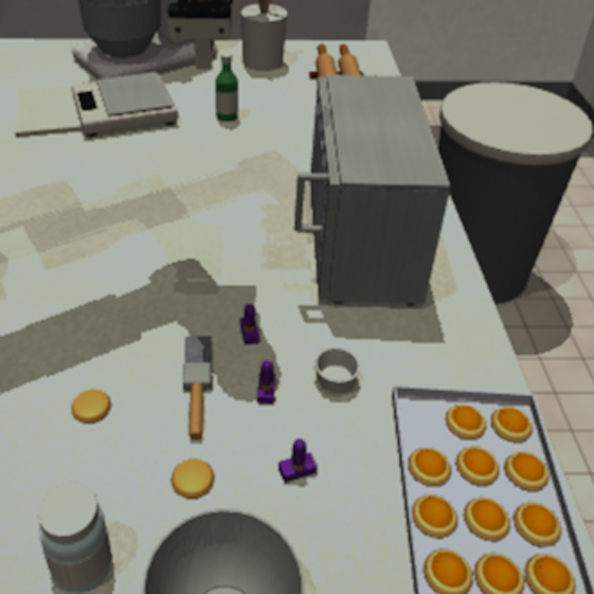

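```bash
python3 -c "
from h import *
print(r.close_job()); state()"
```

```text
the job is handed in; nothing more can be done
None
the job is handed in; nothing more can be done
```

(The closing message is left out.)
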